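# Refit the walnut grip on a portable radio's bow handle

### The arm

A 6-joint arm with a two-finger parallel gripper is mounted at the origin on the work surface. World frame = base frame: x ahead of the robot, y to its left, z up, the work surface at z = 0. Lengths are in m, angles in rad, forces in N, time in s.
With the tool pointing down it reaches from about 0.35 to 0.975 m from the base axis. Payload 4.9 kg.
Tool frame: the origin (TCP) lies at the very end of the fingers, on their centre line; the grasp point (between the pads) lies 19 mm behind it; z points along the fingers, x is the direction in which the jaws open and shut, and the axes are right-handed (so a half turn about z gives the same grasp; the last joint's range is limited). The gripper opens to 85 mm and grips with 20 to 120 N. Pads are 22 mm wide; open, the fingers measure 114 mm over their backs; the gripper's body (76 mm by 85 mm) begins 54 mm behind the grasp point. The pads swing forward as they close: fully open they stand 13 mm farther back than shut.
Start: joints at [1.143, 0.053, 1.613, -0, 1.476, -0.119], TCP at [0.19, 0.595, 0.231] pointing down, gripper open.
Joint ranges: [-3.01, 3.01], [-1.01, 2.22], [0.06, 2.58], [-1.02, 4.17], [0.09, 2.62], [-3.14, 3.14]. Speed limits (rad/s): [2.57, 2.57, 3.14, 3.14, 3.14, 3.14].

### API

Orientations are given as a unit quaternion [w, x, y, z].
In Python, from plant import * gives the robot as it stands.
- The arm moves only by the shell command python3 -m inch 'ROWS'. ROWS is text: rows parted by semicolons, each of 7 numbers parted by spaces: the shift along the tool's x, y, z in m, then the turn, a rotation vector about the tool's x, y, z in rad, then the closure, from 0 (fully open) to 1 (shut). A call has 1 to 10 rows; each row shifts and turns the commanded pose from where the row before left it, along the tool's axes as they then stand; what a row does not reach is not made up. A row lasts 1/12 s, in which the tool goes at most 41.7 mm and 7.16 degrees, less where a joint would pass 70% of its speed; a pose out of reach is approached as far as the arm can. A call with a gripper value outside its range is refused whole. The fingers move at their own pace and stop on an object; the grip force is fixed at half the most. Time passes only in rows, so rows that do not move let the fingers close. It gives the time, the measured TCP pose, the force and the opening at its end, in the units of the state.
- state(): the state, without advancing time (a new reading comes with each control period).
- grab_frame(name): name is "side" or "top" or "wrist"; returns the picture (384x512x3 uint8, blue, green, red); there is no depth.
- camera_info(name): a dict with "vertical_fov" (degrees; the focal length in pixels is half the picture's height over the tangent of half this angle, whatever the lens; pixels are square), "cx", "cy" (the principal point, pixels), "k1" (the pictures are not rectified: a ray, as slopes to the right and down, at radius r is drawn at 1 + k1 r^2 times it, then the intrinsics apply), "origin" and "rotation" of the camera in the world. Camera axes: x right, y down, z forward; pixel columns grow to the right and rows downward; lengths in m; the calibration is good to about 2 mm. A picture is of the moment at which its call begins: read the wrist's pose just before it. camera_info takes no time and is no camera call; for the wrist camera it gives the pose at the moment of the call.
- job_done(): hands the job in, once; it reports no verdict.
The state is a dict: "time": time; "joint_pos": joint angles; "joint_vel": joint speeds; "joint_efforts": joint torques, N m; "tool_pos": TCP position; "tool_rot": TCP orientation; "contact_force": force on the tool from outside, world axes, zero at the start; "ft_torque": the same for the moment, N m; "gripper_width": opening from 0.0 (shut) to 1.0 (fully open).
Only numpy, scipy, OpenCV 4.12 (cv2) and the standard library are available. Lean on these libraries where they do the work, as an engineer would, in place of code of your own. Each camera call takes 0.05 s, during which the arm holds its last target.

### The job

Put the loose walnut grip back on the radio's carrying handle: thread it over the free end of the chromed bow, slide it round the bend, turning it as the bow turns, and press it home against the brass collar, firmly but not hard, so that it sits level in the middle of the handle. Then swing the lowered side arm fully upright so that its fork closes round the free end of the bow, let go, and leave the other things on the table where they are.

Things in the scene. Friction and masses are not known exactly. Their poses are not given: they have to be found in the camera images.
- grip: Loose octagonal walnut sleeve with brass end rings, 46 mm long, 30 mm across flats, straight 14 mm bore right through, about 60 g, the same both ways round. Origin at its centre, own x along the bore. It starts lying on the table on a flat, centre 15 mm up, bore level, at any yaw.
- radio: Blue portable radio, fixed: cabinet 84 mm deep (x), 250 mm wide (y), 140 mm high with its feet; origin under its centre, z up, speaker and dial on its +x face. Things on its top stand under 15 mm high. Its bow handle stands over it in the plane x = 0; the +y end is fixed in an upright side arm at y = 137 mm, the -y end is free.
- bow_end: The extreme tip (rounded, brass) of the free end of the bow, at radio (0, -137.5, 170.3) mm. Its y axis runs along the rod, inwards, and there rises 42 degrees from level; its z axis points square off the rod, away from the arc's centre; its x is the radio's x.
- home (a point): Point on the centre line of the bow at its crown, radio (0, 0, 225) mm. The bow is a chromed round rod 10 mm thick, a circular arc of 200 mm radius about radio (0, 0, 25) mm, running 42 degrees to either side of the crown. The grip's centre is within 2 mm of this point along the bow when home, and hangs about 2 mm below it (play in the bore).
- collar: Fixed brass collar on the bow, 21 mm across, 7 mm thick, just beyond the crown: the stop for the grip. Origin on the rod's centre line in the face that the grip meets, 24.3 mm past the crown (radio y = 24.2 mm); its y axis runs along the rod, away from the free end.
- side_arm (a joint): Hinge of the loose side arm at the free end, rad: 0 = upright at its stop, fork round the bow's end; positive = swung down towards radio -x (starts 0.75 to 1.0). Turns about radio y, stays where left (friction 0.08 N m, about 1 N at the fork). Aluminium strip 12 mm wide, 5 mm thick, in the plane radio y = -137 mm, with a black fork at its upper end, 28 mm long, 12 mm thick in y.
- pivot (a point): The pivot of the side arm, at radio (0, -137, 75) mm.
- fork (a point): Middle of the back of the fork (the side facing radio -x when upright), the face to push it by: 98.6 mm from the pivot along the arm and 13 mm behind the arm's middle line.
- screwdriver: loose screwdriver, 170 mm long, lying along its x. Bystander: leave it alone. Origin under its centre.
- dial_knob: loose black dial knob, 38 mm across, 18 mm high. Bystander: leave it alone. Origin under its centre.
- record_weight: loose aluminium record weight, 76 mm across, 36 mm high. Bystander: leave it alone. Origin under its centre.
- screw_jar: small amber jar with a steel cap, 50 mm across, 60 mm high. Bystander: leave it alone. Origin under its centre.
- mouse: black computer mouse, 105 x 60 x 30 mm. Bystander: leave it alone. Origin under its centre.
- stylus_case: small clear-topped case, 70 x 50 x 30 mm. Bystander: leave it alone. Origin under its centre.

How it is judged:
On the way, in this order (a step that is already met when the one before it is completed fails the run):
1. the grip is threaded on the sloping free end of the bow, in line with it (y of grip in the frame of bow_end between 0.005 and 0.05 m and x of grip in the frame of bow_end between -0.01 and 0.01 m and z of grip in the frame of bow_end between -0.012 and 0.01 m and angle between the x axis of grip and the y axis of bow_end, either way round below 0.35 rad), for 0.1 s.
2. the grip is at the crown and pressed against the collar with over 3 N (y of grip in the frame of radio between -0.003 and 0.003 m and distance between grip and home below 0.007 m and angle between the x axis of grip and the y axis of radio, either way round below 0.15 rad and contact force between grip and collar above 3 N), for 0.05 s.
3. the side arm is upright (within 0.05 rad) (value of joint side_arm below 0.05 rad), for 0.2 s.
At the end, for the whole second after the job is handed in: The grip is on the bow at the crown, its centre within 3 mm of the middle along the handle and 7 mm of the rod's crown point, its bore within 0.15 rad of level and of the handle's line, at rest; the side arm is within 0.05 rad of upright; nothing is held (y of grip in the frame of radio between -0.003 and 0.003 m and distance between grip and home below 0.007 m and angle between the x axis of grip and the y axis of radio, either way round below 0.15 rad and value of joint side_arm below 0.05 rad and linear speed of grip below 0.02 m/s and angular speed of grip below 0.3 rad/s); the robot touches nothing.
It fails at once if the grip is forced onto the bow or collar with more than 45 N (contact force between grip and radio above 45 N).
It fails at once if a bystander is moved more than 20 mm (distance of any of screwdriver, dial_knob, record_weight, screw_jar, mouse, stylus_case from where it was at the start of the episode above 0.02 m).
It also fails if it takes over 64 s, if anything falls off the work surface, if the arm or the gripper's body presses on something with over 40 N, if the wrist force passes 120 N, or if a joint passes its speed limit or range.

## Working session

There is one attempt and no reset: what is moved stays moved. The work goes in short steps, Python scripts to look and compute and a shell command to move; the robot and the scene stay as the last step left them, time stands still between calls to the robot, and variables do not carry over. Pictures are saved under pics/ and viewed, and the job is handed in when it is done.

```bash
ls; mkdir -p pics; python3 - <<'E'
from plant import *
import cv2
s=state(); print(s)
for n in ("side","top","wrist"):
    print(n,camera_info(n)); cv2.imwrite(f"pics/{n}0.png",grab_frame(n))
E
```

```text
pics
{'time': 0.0, 'joint_pos': array([ 1.14299375e+00,  5.33488148e-02,  1.61431272e+00, -8.65453448e-06,
        1.47598966e+00, -1.18974452e-01]), 'joint_vel': array([ 0.00054604, -0.00178865,  0.00041545,  0.00132169, -0.00090096,
        0.00107925]), 'joint_efforts': array([-1.24998160e-04, -3.93719566e+01, -3.70157647e+01,  2.90909611e-05,
        7.52463442e-03, -2.37542645e-05]), 'tool_pos': array([0.18968812, 0.59485985, 0.23005682]), 'tool_rot': array([ 5.08025827e-04,  8.07446667e-01,  5.89939675e-01, -8.95168464e-04]), 'contact_force': array([-0.53764875,  0.36041594, -0.54125204]), 'ft_torque': array([0.00897309, 0.01081667, 0.01380803]), 'gripper_width': 0.9931433314626179}
side {'vertical_fov': 51.95116238816407, 'cx': 252.6942740585847, 'cy': 191.82569404862684, 'k1': 0.023448834876694382, 'origin': array([-0.00824418, -0.70456272,  0.99831797]), 'rotation': array([-0.36639449,  0.86714834, -0.30744395,  0.13887781])}
top {'vertical_fov': 52.34170181827989, 'cx': 261.55351406876815, 'cy': 192.79800260946718, 'k1': -0.11545423208307526, 'origin': array([ 0.35082958, -0.05742092,  1.40741961]), 'rotation': array([ 0.05128771, -0.70473272,  0.70588302, -0.04950291])}
wrist {'vertical_fov': 65.94300657442899, 'cx': 255.63745573049252, 'cy': 191.69163886777847, 'k1': -0.057873700559810365, 'origin': array([0.11626784, 0.61886666, 0.37137662]), 'rotation': array([0.1248536 , 0.79784692, 0.58299381, 0.08927535])}
```

View pics/side0.png

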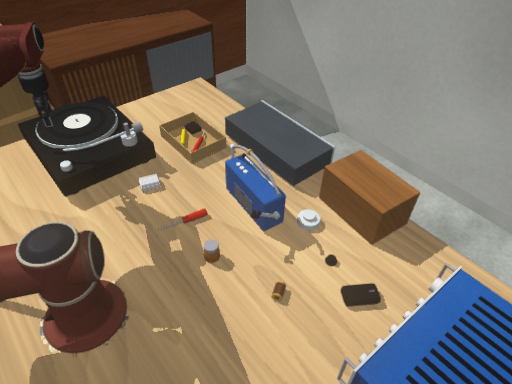

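View pics/top0.png

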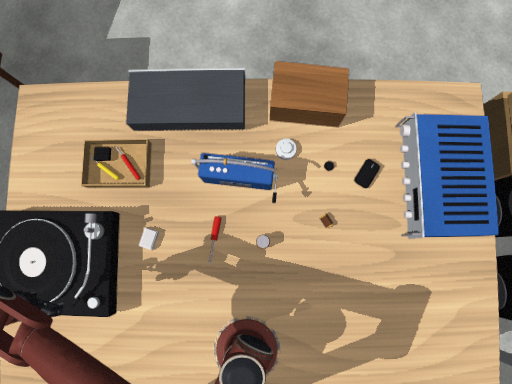

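View pics/wrist0.png

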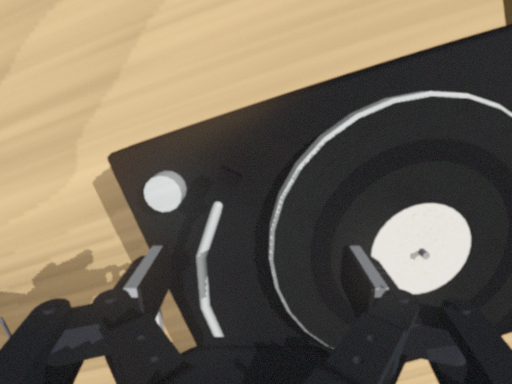

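```bash
python3 - <<'E'
import cv2
a=cv2.imread("pics/side0.png");b=cv2.imread("pics/top0.png")
cv2.imwrite("pics/c1.png",cv2.resize(a[140:240,210:340],None,fx=6,fy=6,interpolation=cv2.INTER_CUBIC))
cv2.imwrite("pics/c2.png",cv2.resize(b[140:240,185:345],None,fx=5,fy=5,interpolation=cv2.INTER_CUBIC))
cv2.imwrite("pics/c3.png",cv2.resize(a[270:310,260:300],None,fx=14,fy=14,interpolation=cv2.INTER_CUBIC))
E
```

```text
(no output)
```

View pics/c1.png

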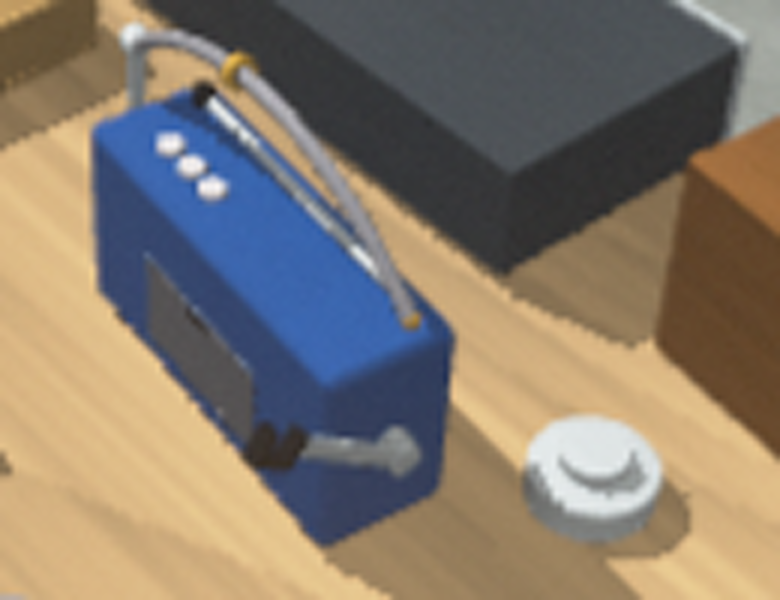

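View pics/c2.png

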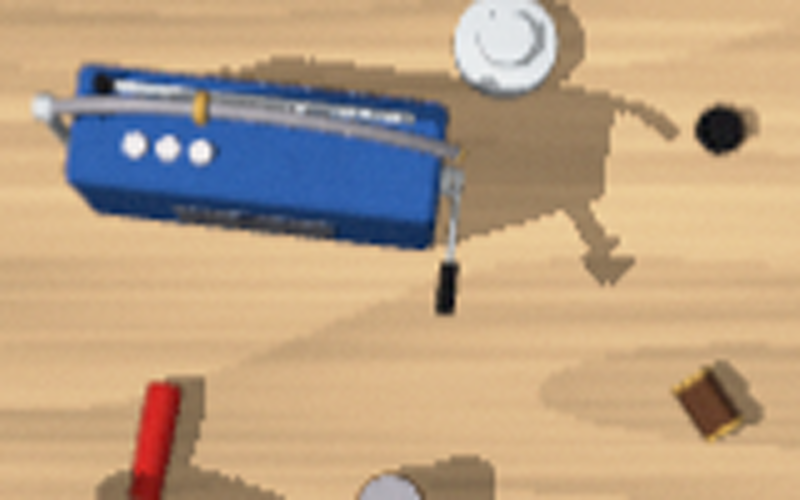

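View pics/c3.png

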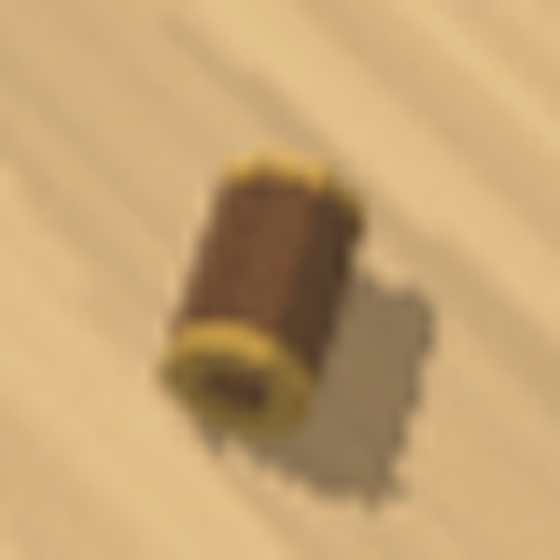

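```bash
cat > h.py <<'E'
import numpy as np, cv2
from scipy.spatial.transform import Rotation as R
from scipy.optimize import least_squares
def q2r(q): return R.from_quat([q[1],q[2],q[3],q[0]])
def proj(ci,P):
    P=np.atleast_2d(P); C=q2r(ci['rotation']).as_matrix()
    p=(P-ci['origin'])@C; s=p[:,:2]/p[:,2:]
    r2=(s**2).sum(1,keepdims=True); s=s*(1+ci['k1']*r2)
    f=192/np.tan(np.radians(ci['vertical_fov'])/2)
    return s*f+[ci['cx'],ci['cy']]
def ray(ci,uv):
    f=192/np.tan(np.radians(ci['vertical_fov'])/2)
    d=(np.array(uv,float)-[ci['cx'],ci['cy']])/f; s=d.copy()
    for _ in range(20): s=d/(1+ci['k1']*(s@s))
    v=q2r(ci['rotation']).apply([s[0],s[1],1]); return ci['origin'],v
def onz(ci,uv,z):
    o,v=ray(ci,uv); return o+v*(z-o[2])/v[2]
def rz(yaw): return R.from_euler('z',yaw).as_matrix()
E
python3 - <<'E'
from plant import *
from h import *
S=camera_info("side");T=camera_info("top")
sy=lambda u,v:(210+u/6,140+v/6); ty=lambda u,v:(185+u/5,140+v/5)
ang=lambda a,r=.2:(0,-r*np.sin(a),.025+r*np.cos(a))
coll=ang(-(24.3+3.5)/200)
L=[(T,(0,-.1365,.1710),ty(453,153)),(T,coll,ty(201,108)),(T,(-.042,-.125,.14),ty(435,248)),
(S,(0,-.1365,.1710),sy(411,320)),(S,coll,sy(238,70)),(S,(-.042,-.125,0),sy(325,545)),(S,(.042,-.125,0),sy(438,490)),(S,(-.042,-.125,.137),sy(325,388))]
def f(p): return np.concatenate([proj(c,rz(p[2])@np.array(P)+[p[0],p[1],0])[0]-uv for c,P,uv in L])
r=least_squares(f,[.5,0,0],loss='soft_l1');print(r.x);print(f(r.x).reshape(-1,2).round(1))
x=r.x
# grip
gs=lambda u,v:(260+u/14,270+v/14)
for c,uv in ((T,ty(708,402)),(S,gs(265,290))): print(onz(c,uv,.015))
# grip axis: top end ring edges
print(onz(T,ty(675,392),.03),onz(T,ty(738,408),.03))
E
```

```text
[ 0.61752075  0.03321504 -0.10292857]
[[ 0.8 -0.9]
 [-0.8 -0.4]
 [-0.6 -5.9]
 [-0.2  0.4]
 [-0.9 -0. ]
 [-1.3  2.9]
 [ 0.3  1.7]
 [ 0.2  0. ]]
[ 0.45068623 -0.28652203  0.015     ]
[ 0.45314931 -0.2853909   0.015     ]
[ 0.4567944  -0.26073033  0.03      ] [ 0.44526268 -0.30532368  0.03      ]
```

```bash
cat >> h.py <<'E'
def rows(p0,R0,p1,R1,N):
    """identical rows taking pose0->pose1 in N rows"""
    w=(R0.inv()*R1).as_rotvec()/N; p=R0.inv().apply(np.array(p1)-p0)
    A=sum(R.from_rotvec(w*k).as_matrix() for k in range(N))
    v=np.linalg.solve(A,p); return np.r_[v,w], np.abs(v).max()
def down(xang):  # tool z down, tool x at world angle
    x=np.array([np.cos(xang),np.sin(xang),0]);z=np.array([0,0,-1.]);return R.from_matrix(np.c_[x,np.cross(z,x),z])
def pr(r): print(' '.join(f'{a:.4f}' for a in r))
E
python3 - <<'E'
import plant; print([n for n in dir(plant) if n[0]!='_'])
from plant import *
from h import *
S=camera_info("side");T=camera_info("top")
sy=lambda u,v:(210+u/6,140+v/6); ty=lambda u,v:(185+u/5,140+v/5)
ang=lambda a,r=.2:(0,-r*np.sin(a),.025+r*np.cos(a))
coll=ang(-(24.3+3.5)/200)
L=[(T,(0,-.1365,.1710),ty(453,153)),(T,coll,ty(201,108)),(T,(-.042,-.125,.0),ty(435,248)),
(S,(0,-.1365,.1710),sy(411,320)),(S,coll,sy(238,70)),(S,(-.042,-.125,0),sy(325,545)),(S,(.042,-.125,0),sy(438,490)),(S,(-.042,-.125,.137),sy(325,388))]
def f(p): return np.concatenate([proj(c,rz(p[2])@np.array(P)+[p[0],p[1],0])[0]-uv for c,P,uv in L])
r=least_squares(f,[.5,0,0],loss='soft_l1');print(r.x);print(f(r.x).reshape(-1,2).round(1))
gs=lambda u,v:(260+u/14,270+v/14)
print(onz(S,gs(235,380),.015),onz(S,gs(290,200),.015))
s=state();R0=q2r(s['tool_rot'])
pr(rows(s['tool_pos'],R0,[.44,.15,.27],down(np.radians(-5)),16)[0])
pr(rows([.44,.15,.27],down(np.radians(-5)),[.43,-.255,.24],down(np.radians(-52)),12)[0])
E
```

```text
['IKError', 'camera_info', 'grab_frame', 'job_done', 'state']
[ 0.61782454  0.0335398  -0.0941028 ]
[[ 0.8 -1.3]
 [-0.9 -0.4]
 [-1.4  0.1]
 [ 0.2  0.2]
 [-1.  -0.1]
 [-1.   2.8]
 [ 0.5  1.4]
 [ 0.5 -0.1]]
[ 0.4345347  -0.29693419  0.015     ] [ 0.47147601 -0.27287459  0.015     ]
-0.0040 0.0342 -0.0025 0.0001 0.0001 0.0843
0.0147 0.0314 0.0025 0.0000 0.0000 0.0684
```

```bash
r="-0.004 0.034 -0.0025 0 0 0.084 0"; python3 -m inch '-0.004 0.034 -0.0025 0 0 0.084 0;-0.004 0.034 -0.0025 0 0 0.084 0;-0.004 0.034 -0.0025 0 0 0.084 0;-0.004 0.034 -0.0025 0 0 0.084 0;-0.004 0.034 -0.0025 0 0 0.084 0;-0.004 0.034 -0.0025 0 0 0.084 0;-0.004 0.034 -0.0025 0 0 0.084 0;-0.004 0.034 -0.0025 0 0 0.084 0'; python3 -m inch '-0.004 0.034 -0.0025 0 0 0.084 0;-0.004 0.034 -0.0025 0 0 0.084 0;-0.004 0.034 -0.0025 0 0 0.084 0;-0.004 0.034 -0.0025 0 0 0.084 0;-0.004 0.034 -0.0025 0 0 0.084 0;-0.004 0.034 -0.0025 0 0 0.084 0;-0.004 0.034 -0.0025 0 0 0.084 0;-0.004 0.034 -0.0025 0 0 0.084 0'
```

```text
time: 0.82
tool_pos: [0.393, 0.4167, 0.251]
tool_rot: [0.0, 0.957, 0.289, -0.0]
contact_force: [0.1, -0.0, 0.2]
gripper_width: 1.002
time: 1.48
tool_pos: [0.4397, 0.152, 0.271]
tool_rot: [0.0, 0.999, -0.043, -0.0]
contact_force: [0.3, 0.6, 0.7]
gripper_width: 1.001
```

```bash
python3 -m inch '0.0147 0.0314 0.0025 0 0 0.068 0;0.0147 0.0314 0.0025 0 0 0.068 0;0.0147 0.0314 0.0025 0 0 0.068 0;0.0147 0.0314 0.0025 0 0 0.068 0;0.0147 0.0314 0.0025 0 0 0.068 0;0.0147 0.0314 0.0025 0 0 0.068 0'; python3 -m inch '0.0147 0.0314 0.0025 0 0 0.068 0;0.0147 0.0314 0.0025 0 0 0.068 0;0.0147 0.0314 0.0025 0 0 0.068 0;0.0147 0.0314 0.0025 0 0 0.068 0;0.0147 0.0314 0.0025 0 0 0.068 0;0.0147 0.0314 0.0025 0 0 0.068 0;0 0 0 0 0 0 0'; python3 - <<'E'
from plant import *
import cv2
s=state();print(s['joint_pos'],s['tool_pos'],s['tool_rot'])
ci=camera_info("wrist");print(ci)
f=grab_frame("wrist");cv2.imwrite("pics/w1.png",f);cv2.imwrite("pics/w1b.png",cv2.resize(f,(800,600),interpolation=cv2.INTER_CUBIC))
E
```

```text
time: 1.98
tool_pos: [0.4779, -0.0511, 0.2559]
tool_rot: [-0.0, 0.97, -0.244, -0.0]
contact_force: [0.6, 0.7, -0.2]
gripper_width: 0.999
time: 2.57
tool_pos: [0.4302, -0.2551, 0.2403]
tool_rot: [0.001, 0.899, -0.438, -0.001]
contact_force: [-0.4, 0.7, 0.3]
gripper_width: 1.005
[-0.68288454 -0.25690387  1.88523004 -0.00234979  1.51444257  0.22336463] [ 0.43018838 -0.25513049  0.2402973 ] [ 1.00824092e-03  8.99112117e-01 -4.37716437e-01 -8.39730000e-04]
{'vertical_fov': 65.94300657442899, 'cx': 255.63745573049252, 'cy': 191.69163886777847, 'k1': -0.057873700559810365, 'origin': array([ 0.49201754, -0.20697614,  0.38127189]), 'rotation': array([ 0.13954268,  0.88813777, -0.43260183, -0.06778495])}
```

View pics/w1b.png

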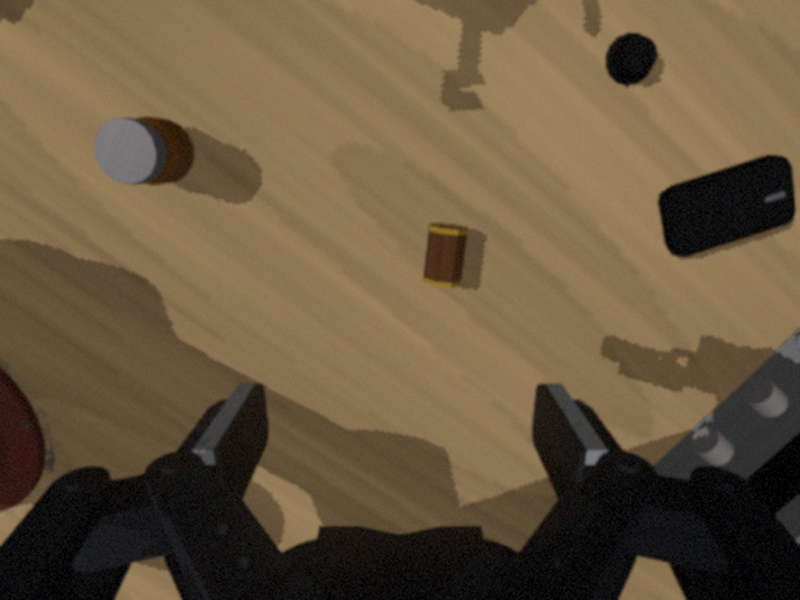

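```bash
python3 - <<'E'
import cv2
a=cv2.imread("pics/w1.png")
cv2.imwrite("pics/w1c.png",cv2.resize(a[135:190,260:320],None,fx=10,fy=10,interpolation=cv2.INTER_CUBIC))
E
```

```text
(no output)
```

View pics/w1c.png

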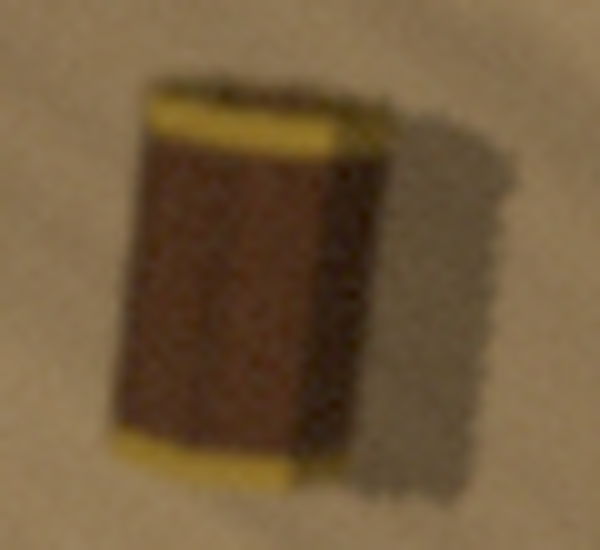

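```bash
cat >> h.py <<'E'
def octa(p):
    a=np.radians(22.5+45*np.arange(8));rr=.015/np.cos(np.pi/8)
    V=[(sx,rr*np.cos(t),rr*np.sin(t)) for sx in(-.023,.023) for t in a]
    return np.array(V)@rz(p[2]).T+[p[0],p[1],.015]
E
python3 - <<'E'
from plant import *
from h import *
W=camera_info("wrist")
poly=np.array([(150,80),(392,105),(345,480),(290,490),(200,480),(112,450)])/10+[260,135]
D=np.array([(np.cos(t),np.sin(t)) for t in np.linspace(0,2*np.pi,24,endpoint=False)])
f=lambda p:((proj(W,octa(p))-0)@D.T).max(0)-(poly@D.T).max(0)
for y0 in(.4,.7):
    r=least_squares(f,[.453,-.286,y0]);print(r.x,np.degrees(r.x[2]),r.cost,f(r.x).round(1))
x=r.x
s=state();R0=q2r(s['tool_rot']);Rt=down(x[2]-np.pi/2)
pr(rows(s['tool_pos'],R0,[x[0],x[1],.08],Rt,6)[0])
E
```

```text
[ 0.45345582 -0.2827348   0.57671926] 33.04357938409283 0.8797557432831806 [ 0.6  0.4  0.3  0.1 -0.  -0.2  0.   0.4  0.4  0.3  0.1 -0.1  0.2  0.2
  0.2  0.2  0.2  0.1  0.5  0.2 -0.  -0.3 -0.   0.3]
[ 0.45345582 -0.2827348   0.57671937] 33.04358595708346 0.8797557432806601 [ 0.6  0.4  0.3  0.1 -0.  -0.2  0.   0.4  0.4  0.3  0.1 -0.1  0.2  0.2
  0.2  0.2  0.2  0.1  0.5  0.2 -0.  -0.3 -0.   0.3]
0.0062 -0.0001 0.0267 0.0001 0.0002 0.0152
```

```bash
python3 -m inch '0.0062 0 0.0267 0 0 0.015 0;0.0062 0 0.0267 0 0 0.015 0;0.0062 0 0.0267 0 0 0.015 0;0.0062 0 0.0267 0 0 0.015 0;0.0062 0 0.0267 0 0 0.015 0;0.0062 0 0.0267 0 0 0.015 0;0 0 0.025 0 0 0 0;0 0 0.025 0 0 0 0;0 0 0.02 0 0 0 0;0 0 0.005 0 0 0 0'; python3 -m inch '0 0 0.003 0 0 0 0;0 0 0 0 0 0 0'; python3 - <<'E'
from plant import *
import cv2
s=state();print(s['joint_pos'],s['tool_pos'],s['tool_rot'])
f=grab_frame("wrist");cv2.imwrite("pics/w2.png",f)
E
```

```text
time: 3.45
tool_pos: [0.4526, -0.2777, 0.0021]
tool_rot: [-0.001, 0.881, -0.473, -0.004]
contact_force: [-0.6, 1.4, -0.0]
gripper_width: 0.999
time: 3.62
tool_pos: [0.4551, -0.2804, 0.0033]
tool_rot: [-0.0, 0.881, -0.474, 0.0]
contact_force: [0.2, 0.0, 0.8]
gripper_width: 0.998
[-6.91535262e-01  9.95009192e-02  1.97761275e+00  2.33338971e-04
  1.06451257e+00  2.95260620e-01] [ 0.45507103 -0.28035843  0.00332079] [-1.03342034e-04  8.80701806e-01 -4.73671107e-01  3.61972076e-06]
```

View pics/w2.png

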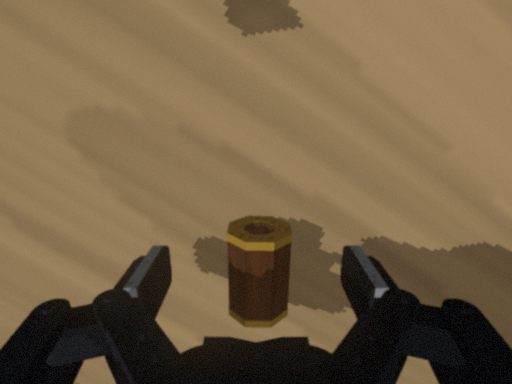

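```bash
python3 -m inch '0.001 0.0025 0.002 0 0 0 0;0 0 0 0 0 0 0;0 0 0 0 0 0 0.5;0 0 0 0 0 0 0.7;0 0 0 0 0 0 0.8;0 0 0 0 0 0 1;0 0 0 0 0 0 1;0 0 0 0 0 0 1;0 0 0 0 0 0 1;0 0 0 0 0 0 1'; python3 -m inch '0 0 0 0 0 0 1;0 0 0 0 0 0 1;0 0 0 0 0 0 1'
python3 - <<'E'
from plant import *
import cv2
s=state();print(s['tool_pos'],s['tool_rot'],s['contact_force'],s['gripper_width'])
f=grab_frame("wrist");cv2.imwrite("pics/w3.png",f)
E
```

```text
time: 4.5
tool_pos: [0.4534, -0.2834, 0.0015]
tool_rot: [0.0, 0.88, -0.474, 0.0]
contact_force: [0.4, -0.0, 2.7]
gripper_width: 0.338
time: 4.75
tool_pos: [0.4534, -0.2834, 0.0015]
tool_rot: [0.0, 0.88, -0.474, 0.0]
contact_force: [-0.5, -0.7, 4.1]
gripper_width: 0.337
[ 0.45340403 -0.28338952  0.00149006] [ 1.05114183e-04  8.80454632e-01 -4.74130236e-01  3.87421328e-04] [-0.49714512 -0.71905468  4.11912451] 0.33739543405981437
```

View pics/w3.png

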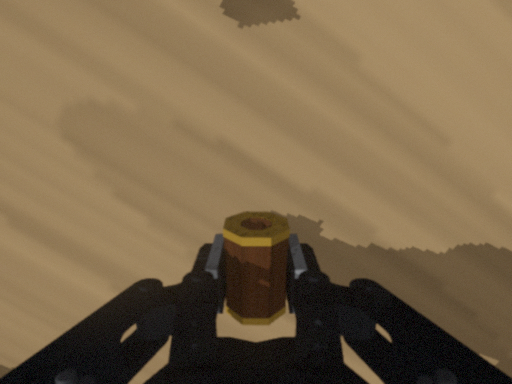

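```bash
cat >> h.py <<'E'
RP=[0.61782,0.03354,-0.0941]; GO=np.array([0,0,-.0135])
def bowpose(phi,s=0,r=.1995,RP=RP,GO=GO,dx=0):
    """TCP pose with grip centre on bow at angle phi(rad) towards free end, moved s along tangent inward"""
    z=np.array([0,np.sin(phi),-np.cos(phi)]);x=np.array([1.,0,0]);y=np.cross(z,x)
    M=rz(RP[2])@np.c_[x,y,z]
    g=np.array([dx,-r*np.sin(phi),.025+r*np.cos(phi)])-y*s
    return rz(RP[2])@g+[RP[0],RP[1],0]-M@GO, R.from_matrix(M)
E
python3 - <<'E'
from plant import *
from h import *
s=state();R0=q2r(s['tool_rot']);p=s['tool_pos']+[0,0,.2]
P,Q=bowpose(np.radians(42),-.075)
print(P,Q.as_matrix().round(2))
for n in (12,13,14):pr(rows(p,R0,P,Q,n)[0])
E
python3 -m inch '0 0 -0.02 0 0 0 1;0 0 -0.03 0 0 0 1;0 0 -0.04 0 0 0 1;0 0 -0.04 0 0 0 1;0 0 -0.04 0 0 0 1;0 0 -0.03 0 0 0 1;0 0 0 0 0 0 1;0 0 0 0 0 0 1'
```

```text
[ 0.60088874 -0.14585695  0.11304014] [[ 1.   -0.07  0.06]
 [-0.09 -0.74  0.67]
 [-0.   -0.67 -0.74]]
0.0050 -0.0139 0.0126 0.0569 -0.0273 -0.0710
0.0046 -0.0128 0.0116 0.0525 -0.0252 -0.0655
0.0043 -0.0118 0.0108 0.0488 -0.0234 -0.0609
time: 5.47
tool_pos: [0.4538, -0.2837, 0.203]
tool_rot: [0.0, 0.88, -0.474, 0.002]
contact_force: [0.6, 0.5, -0.4]
gripper_width: 0.338
```

```bash
python3 -m inch '0.0046 -0.0128 0.0116 0.0525 -0.0252 -0.0655 1;0.0046 -0.0128 0.0116 0.0525 -0.0252 -0.0655 1;0.0046 -0.0128 0.0116 0.0525 -0.0252 -0.0655 1;0.0046 -0.0128 0.0116 0.0525 -0.0252 -0.0655 1;0.0046 -0.0128 0.0116 0.0525 -0.0252 -0.0655 1;0.0046 -0.0128 0.0116 0.0525 -0.0252 -0.0655 1;0.0046 -0.0128 0.0116 0.0525 -0.0252 -0.0655 1'; python3 -m inch '0.0046 -0.0128 0.0116 0.0525 -0.0252 -0.0655 1;0.0046 -0.0128 0.0116 0.0525 -0.0252 -0.0655 1;0.0046 -0.0128 0.0116 0.0525 -0.0252 -0.0655 1;0.0046 -0.0128 0.0116 0.0525 -0.0252 -0.0655 1;0.0046 -0.0128 0.0116 0.0525 -0.0252 -0.0655 1;0.0046 -0.0128 0.0116 0.0525 -0.0252 -0.0655 1;0 0 0 0 0 0 1;0 0 0 0 0 0 1';python3 - <<'E'
from plant import *
from h import *
s=state();print(s['joint_pos'],s['tool_pos'],s['tool_rot'])
P,Q=bowpose(np.radians(42),-.075);R0=q2r(s['tool_rot']);pr(rows(s['tool_pos'],R0,P,Q,1)[0])
for n in("wrist","side","top"): cv2.imwrite(f"pics/{n}4.png",grab_frame(n))
a=cv2.imread("pics/side4.png");cv2.imwrite("pics/side4c.png",cv2.resize(a[120:240,220:370],None,fx=5,fy=5,interpolation=cv2.INTER_CUBIC))
E
```

```text
time: 6.05
tool_pos: [0.5422, -0.2304, 0.1307]
tool_rot: [-0.203, 0.946, -0.253, 0.007]
contact_force: [0.1, -1.0, -0.4]
gripper_width: 0.338
time: 6.72
tool_pos: [0.5989, -0.1441, 0.1094]
tool_rot: [-0.359, 0.932, -0.046, 0.014]
contact_force: [0.3, 0.1, -1.0]
gripper_width: 0.333
[-0.6273512   0.33510761  1.63241996  0.61300915  1.60201257 -0.64713412] [ 0.59891384 -0.1440702   0.10936689] [-0.35892486  0.93214857 -0.04561867  0.01381729]
0.0021 -0.0013 -0.0038 -0.0017 0.0045 -0.0054
```

View pics/wrist4.png

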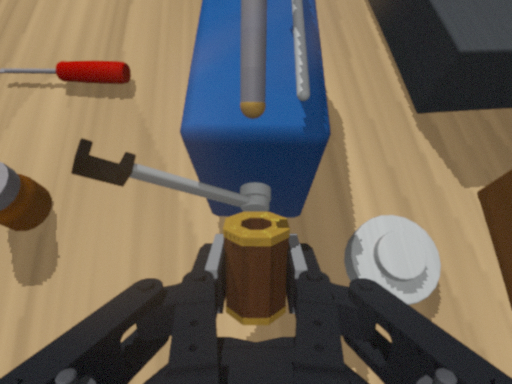

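View pics/side4c.png

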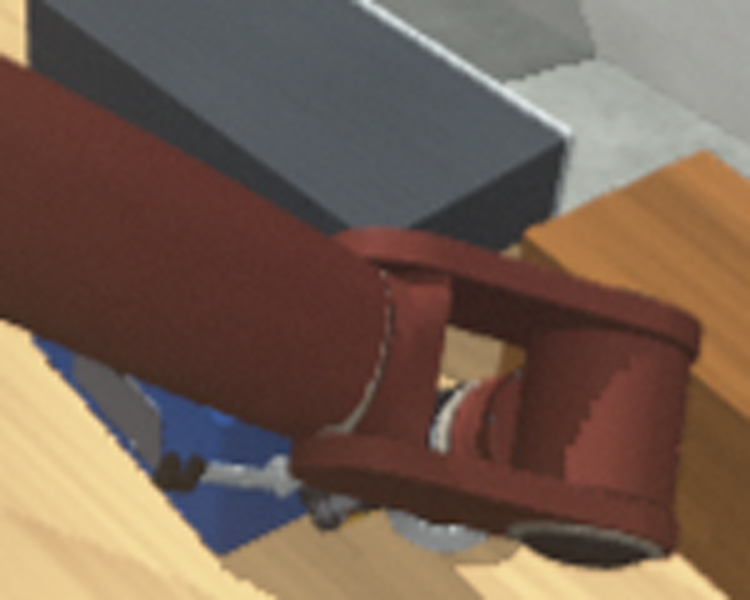

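```bash
python3 - <<'E'
from plant import *
from h import *
W=camera_info("wrist")
a=cv2.imread("pics/wrist4.png")
T=lambda P:rz(RP[2])@np.array(P)+[RP[0],RP[1],0]
print("tip",proj(W,T((0,-.1365,.1710))))
for ph in (40,35,30,25):
  f=np.radians(ph);print(ph,proj(W,[T((dx,-.2*np.sin(f),.025+.2*np.cos(f))) for dx in(-.005,0,.005)]).round(1).tolist())
# grip hull
s=state();M=q2r(s['tool_rot']).as_matrix()
t=np.radians(22.5+45*np.arange(8));rr=.015/np.cos(np.pi/8)
ring=lambda y:np.array([(rr*np.cos(q),y,rr*np.sin(q)-.0135) for q in t])@M.T+s['tool_pos']
print(proj(W,ring(-.023)).round(1).tolist()); print(proj(W,ring(.023)).round(1).tolist())
print('c',proj(W,np.array([(0,-.023,-.0135)])@M.T+s['tool_pos']))
cv2.imwrite("pics/w4a.png",cv2.resize(a[60:130,215:300],None,fx=8,fy=8,interpolation=cv2.INTER_CUBIC))
cv2.imwrite("pics/w4b.png",cv2.resize(a[200:330,210:305],None,fx=5,fy=5,interpolation=cv2.INTER_CUBIC))
E
```

```text
tip [[256.50264317 110.70807707]]
40 [[244.1, 83.6], [256.4, 83.6], [268.8, 83.6]]
35 [[243.7, 37.9], [256.3, 37.8], [269.0, 37.8]]
30 [[243.4, -7.8], [256.2, -7.8], [269.0, -7.9]]
25 [[243.4, -50.8], [256.1, -50.8], [268.8, -50.8]]
[[285.6, 213.0], [266.9, 206.6], [242.8, 206.6], [224.0, 213.0], [221.2, 223.3], [239.9, 231.8], [269.5, 231.8], [288.2, 223.3]]
[[282.8, 292.3], [265.9, 282.7], [243.9, 282.7], [227.0, 292.4], [224.8, 307.8], [241.6, 320.3], [268.0, 320.3], [284.9, 307.8]]
c [[254.75836587 217.94223594]]
```

View pics/w4a.png

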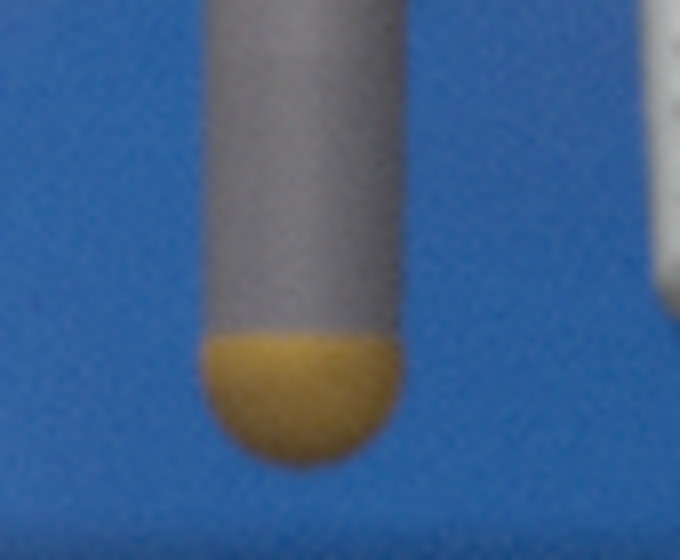

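View pics/w4b.png

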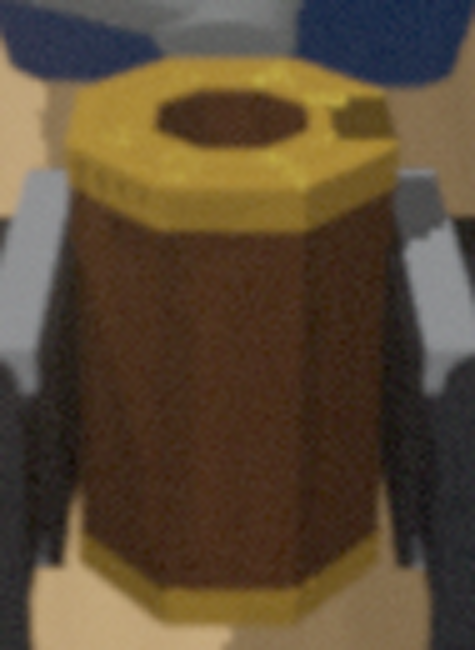

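```bash
cat > fit.py <<'E'
from plant import *
from h import *
S=camera_info("side");T=camera_info("top");W=camera_info("wrist");s=state();M=q2r(s['tool_rot']).as_matrix();tp=s['tool_pos']
sy=lambda u,v:(210+u/6,140+v/6); ty=lambda u,v:(185+u/5,140+v/5)
arc=lambda a,r=.2,x=0:np.array((x,-r*np.sin(a),.025+r*np.cos(a)))
coll=arc(-(24.3+3.5)/200)
L=[(0,(0,-.1365,.1710),ty(453,153)),(0,coll,ty(201,108)),(0,(-.042,-.125,.0),ty(435,248)),
(1,(0,-.1365,.1710),sy(411,320)),(1,coll,sy(238,70)),(1,(-.042,-.125,0),sy(325,545)),(1,(.042,-.125,0),sy(438,490))]
t=np.radians(22.5+45*np.arange(8));rr=.015/np.cos(np.pi/8)
obs=np.array([(287,219.4),(268.4,211.6),(243,211.6),(225,219.4),(223.6,230),(239,238),(270.6,238),(289.6,229.6)])
obsr=np.array([(226.4,313),(242.6,324.4),(269.6,324.4),(285.6,313)])
a42=np.radians(42);E=arc(a42)
sph=np.random.default_rng(0).normal(size=(4000,3));sph=E+.005*sph/np.linalg.norm(sph,axis=1,keepdims=True)
def mv(c,d,rot=None):
    c=dict(c);
    if rot is not None:
        q=q2r(c['rotation'])*R.from_rotvec(rot);x,y,z,w=q.as_quat();c['rotation']=[w,x,y,z]
    c['origin']=c['origin']+d;return c
def f(p,full=False):
    rp=p[:3];dT,dS,dW=p[3:6],p[6:9],p[9:12];g=p[12:15];gr=p[15:18];wr=p[18:21]
    tw=lambda P:np.atleast_2d(P)@rz(rp[2]).T+[rp[0],rp[1],0]
    cs=[mv(T,dT),mv(S,dS),mv(W,M@dW,wr)]
    e=[(proj(cs[c],tw(P))[0]-uv)/.8 for c,P,uv in L]
    c=cs[2]
    G=R.from_rotvec(gr).as_matrix()
    ring=lambda y:((np.array([(rr*np.cos(q),y,rr*np.sin(q)) for q in t])@G.T+g)@M.T+tp)
    e.append(((proj(c,ring(-.023))-obs)/.7).ravel()); e.append(((proj(c,ring(.023))[4:8]-obsr)/.7).ravel())
    top=proj(c,tw(E+.005*np.array([0,-np.sin(a42),np.cos(a42)])))[0]; e.append([(top[1]-101.4)/.5])
    q=proj(c,tw(sph)); e.append([(q[:,1].max()-118.5)/.5])
    for ph,row,l,r_ in ((40.5,None,240.7,265.4),(37.5,None,240.6,265.9)):
        a=proj(c,np.vstack([tw(arc(np.radians(ph),x=-.005)),tw(arc(np.radians(ph),x=.005))]));e.append([(a[0,0]-l)/.5,(a[1,0]-r_)/.5])
    pri=np.r_[dT/.002,dS/.002,dW/.0015,(g-[0,0,-.0135])/[.002,.003,.0007],gr/.02,wr/.004]
    return np.concatenate([np.ravel(x) for x in e]+[pri])
r=least_squares(f,np.r_[.6178,.0335,-.094,np.zeros(9),0,0,-.0135,np.zeros(6)],loss='soft_l1')
np.set_printoptions(suppress=True,precision=4)
C=np.linalg.inv(r.jac.T@r.jac);sd=np.sqrt(np.diag(C))
print(r.cost);print('radio',r.x[:3],sd[:3]);print('dT,dS,dW',r.x[3:12]);print('grip',r.x[12:15],sd[12:15],'rot',r.x[15:18],'wr',r.x[18:21]);print(f(r.x)[:44].round(1))
P,Q=bowpose(a42,-.075,RP=r.x[:3],GO=r.x[12:15]);pr(rows(tp,q2r(s['tool_rot']),P,Q,1)[0])
E
python3 fit.py
```

```text
23.95406341004236
radio [ 0.6175  0.0328 -0.1022] [0.0019 0.0017 0.0139]
dT,dS,dW [ 0.0006  0.0007  0.0003 -0.0018 -0.0008 -0.0009  0.0001 -0.0001  0.0001]
grip [ 0.0007  0.0029 -0.0134] [0.0012 0.0013 0.0007] rot [ 0.0022  0.0029 -0.0016] wr [ 0.0001 -0.0001  0.    ]
[ 1.5 -0.9 -0.6 -0.3 -1.4  0.8  0.3 -0.1 -0.7 -0.7 -1.2  3.   0.8  1.5
 -0.6 -1.2 -0.6  0.5  1.4  0.5  0.6 -1.1 -1.4 -0.8  3.1  0.5 -0.   0.5
 -0.6 -0.3 -0.2 -0.6  0.5  1.3 -0.7  1.3  0.4 -0.6  3.7 -6.   0.2  0.1
  0.  -0.3]
-0.0013 -0.0026 -0.0014 0.0003 0.0057 0.0032
```

```bash
python3 - <<'E'
import cv2,numpy as np
a=cv2.imread("pics/wrist4.png").astype(float)
for r in (2,10,20,40,60,80,95):
    d=a[max(r-2,0):r+3,225:285].mean(0); sat=d[:,0]-d[:,2]  # blue minus red
    g=np.gradient(sat); l=225+np.argmin(g[:30]); rr=225+30+np.argmax(g[30:])
    # subpixel via half level
    th=(sat[:8].mean()+sat[28:32].mean())/2
    i=np.where(sat[:31]>th)[0].max(); le=225+i+(sat[i]-th)/(sat[i]-sat[i+1])
    th2=(sat[52:55].mean()+sat[28:32].mean())/2
    j=30+np.where(sat[30:55]>th2)[0].min(); re=225+j-1+(th2-sat[j-1])/(sat[j]-sat[j-1])
    print(r,l,rr,round(le,2),round(re,2),round((le+re)/2,2),round(re-le,2))
E
sed -i 's|e.append(\[(top\[1\]-101.4)/.5\])|pass|' fit.py; python3 fit.py
```

```text
2 240 266 240.47 266.37 253.42 25.91
10 240 266 240.38 266.26 253.32 25.88
20 240 266 240.3 266.3 253.3 26.01
40 240 266 240.23 265.81 253.02 25.58
60 240 266 240.07 265.45 252.76 25.38
80 240 265 239.96 265.19 252.57 25.22
95 240 265 239.94 264.9 252.42 24.96
16.05501005214236
radio [ 0.6174  0.0321 -0.1021] [0.0019 0.0015 0.0137]
dT,dS,dW [ 0.0005  0.0004  0.0003 -0.0017 -0.001  -0.0011  0.0001 -0.0007 -0.    ]
grip [ 0.0006  0.0022 -0.0134] [0.0012 0.0013 0.0006] rot [ 0.0021  0.0028 -0.0016] wr [ 0.0003 -0.0001 -0.    ]
[ 1.6 -0.9 -0.4 -0.3 -1.3  0.8  0.4 -0.1 -0.6 -0.6 -1.1  3.1  0.9  1.6
 -0.7 -1.1 -0.6  0.5  1.4  0.6  0.6 -1.1 -1.3 -0.8  3.1  0.5 -0.   0.4
 -0.6 -0.3 -0.2 -0.7  0.5  1.2 -0.7  1.2  0.4 -0.6 -0.   0.2  0.1  0.
 -0.4  0.3]
-0.0013 -0.0015 -0.0017 0.0003 0.0056 0.0031
```

```bash
python3 - <<'E'
s=open('fit.py').read()
a=s.index("    for ph,row,l,r_");b=s.index("    pri=")
new='''    ph=np.radians(np.linspace(27,42,31))
    l=proj(c,tw(np.array([arc(q_,x=-.005) for q_ in ph])));rr_=proj(c,tw(np.array([arc(q_,x=.005) for q_ in ph])))
    for row,lo,ro in ((2,240.47,266.37),(20,240.3,266.3),(40,240.23,265.81),(60,240.07,265.45),(80,239.96,265.19)):
        i=np.argsort(l[:,1]); lx=np.interp(row,l[i,1],l[i,0]);rx=np.interp(row,rr_[i,1],rr_[i,0]);e.append([(lx-lo)/.4,(rx-ro)/.4])
'''
open('fit.py','w').write(s[:a]+new+s[b:])
E
python3 fit.py
```

```text
16.777455943489407
radio [ 0.6182  0.0315 -0.1111] [0.0014 0.0013 0.007 ]
dT,dS,dW [ 0.0007  0.0002  0.0003 -0.0015 -0.0013 -0.0013 -0.     -0.0004  0.0003]
grip [ 0.0006  0.0026 -0.0133] [0.0012 0.0011 0.0007] rot [ 0.0021  0.0028 -0.0023] wr [-0.0003 -0.     -0.0007]
[ 1.7 -0.6 -0.3 -0.6 -1.3  1.   0.2  0.  -0.3 -0.7 -1.3  3.1  0.9  1.8
 -0.6 -1.2 -0.6  0.5  1.4  0.5  0.5 -1.1 -1.4 -0.8  3.1  0.5 -0.   0.5
 -0.6 -0.3 -0.2 -0.6  0.5  1.3 -0.7  1.3  0.4 -0.6  0.   0.1 -0.2  0.1
 -0.6 -0. ]
-0.0021 -0.0014 -0.0022 0.0004 0.0116 0.0098
```

```bash
sed -i "s/^RP=.*/RP=[0.6180,0.0318,-0.107]; GO=np.array([.0006,.0024,-.0134])/" h.py; cat > go.py <<'E'
from plant import *
from h import *
import sys
phi,s_,N=float(sys.argv[1]),float(sys.argv[2]),int(sys.argv[3])
s=state();P,Q=bowpose(np.radians(phi),s_);pr(rows(s['tool_pos'],q2r(s['tool_rot']),P,Q,N)[0]);print(s['contact_force'],s['joint_pos'].round(2))
E
python3 go.py 42 -.04 5
```

```text
-0.0003 -0.0073 -0.0004 0.0001 0.0018 0.0014
[ 0.85973676  1.04237425 -1.24977916] [-0.63  0.33  1.63  0.61  1.6  -0.65]
```

```bash
python3 -m inch '-0.0003 -0.0073 -0.0004 0 0.0018 0.0014 1;-0.0003 -0.0073 -0.0004 0 0.0018 0.0014 1;-0.0003 -0.0073 -0.0004 0 0.0018 0.0014 1;-0.0003 -0.0073 -0.0004 0 0.0018 0.0014 1;-0.0003 -0.0073 -0.0004 0 0.0018 0.0014 1;0 0 0 0 0 0 1;0 0 0 0 0 0 1'; python3 go.py 42 -.04 1
python3 - <<'E'
from plant import *
from h import *
f=grab_frame("wrist");cv2.imwrite("pics/w5.png",f)
cv2.imwrite("pics/w5a.png",cv2.resize(f[120:250,200:310],None,fx=6,fy=6,interpolation=cv2.INTER_CUBIC)[:600])
E
```

```text
time: 7.45
tool_pos: [0.6018, -0.1193, 0.1395]
tool_rot: [-0.357, 0.932, -0.049, 0.02]
contact_force: [0.4, -0.2, -0.8]
gripper_width: 0.338
-0.0007 0.0013 0.0007 0.0009 -0.0008 0.0028
[ 0.4312823  -0.15609984 -0.84977116] [-0.6   0.27  1.66  0.63  1.61 -0.6 ]
```

View pics/w5.png

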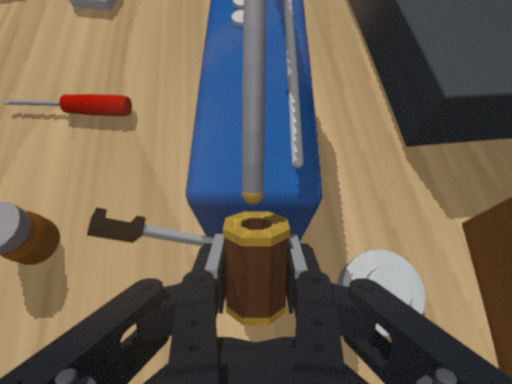

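View pics/w5a.png

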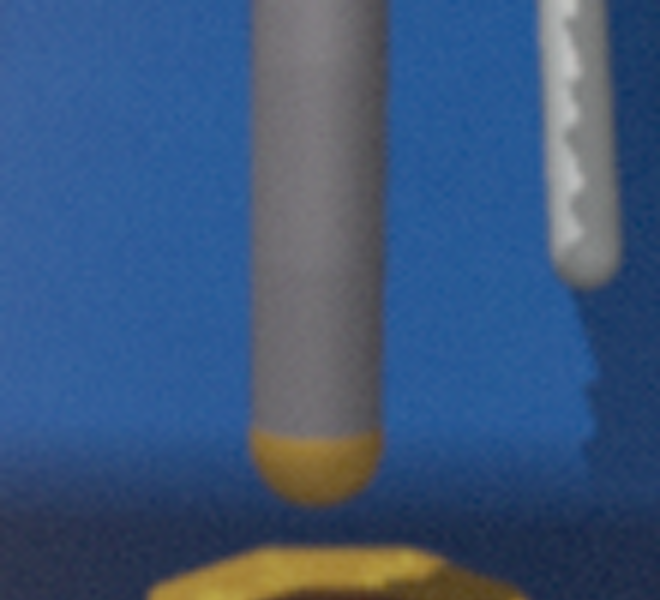

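```bash
python3 - <<'E'
import cv2,numpy as np
a=cv2.imread("pics/w5.png").astype(float)
out=[]
for r in (5,20,40,60,80,100,120,140,160,180):
    d=a[max(r-2,0):r+3,225:285].mean(0); sat=d[:,0]-d[:,2]
    th=(sat[8:12].mean()+sat[26:30].mean())/2
    i=np.where(sat[8:29]>th)[0].max()+8; le=225+i+(sat[i]-th)/(sat[i]-sat[i+1])
    th2=(sat[45:49].mean()+sat[26:30].mean())/2
    j=29+np.where(sat[29:55]>th2)[0].min(); re=225+j-1+(th2-sat[j-1])/(sat[j]-sat[j-1])
    print((r,round(le,2),round(re,2)),round((le+re)/2,2),round(re-le,2))
E
python3 - <<'E'
import cv2
f=cv2.imread("pics/w5.png")
cv2.imwrite("pics/w5b.png",cv2.resize(f[195:330,205:310],None,fx=4.4*1.0,fy=4.4,interpolation=cv2.INTER_CUBIC))
E
```

```text
(5, np.float64(234.73), np.float64(265.48)) 250.11 30.75
(20, np.float64(247.31), np.float64(265.42)) 256.37 18.11
(40, np.float64(242.41), np.float64(265.36)) 253.88 22.95
(60, np.float64(241.94), np.float64(265.16)) 253.55 23.21
(80, np.float64(241.62), np.float64(264.91)) 253.27 23.29
(100, np.float64(241.63), np.float64(264.62)) 253.12 22.99
(120, np.float64(241.41), np.float64(264.32)) 252.87 22.91
(140, np.float64(241.4), np.float64(264.04)) 252.72 22.64
(160, np.float64(241.38), np.float64(263.7)) 252.54 22.32
(180, np.float64(241.41), np.float64(263.36)) 252.38 21.95
```

View pics/w5b.png

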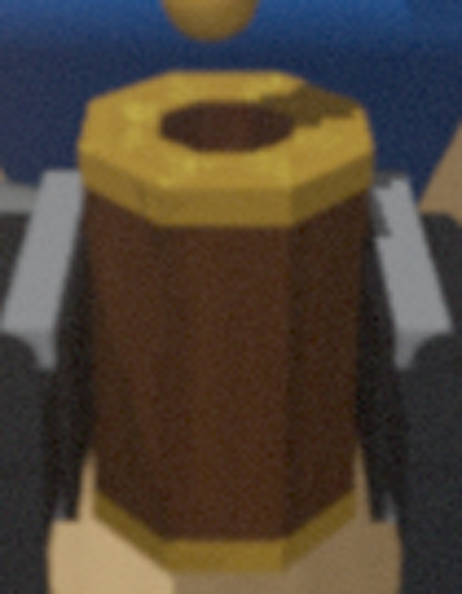

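```bash
cat > fit2.py <<'E'
from plant import *
from h import *
import json,sys
np.set_printoptions(suppress=True,precision=4)
S=camera_info("side");T=camera_info("top");W=camera_info("wrist");s=state()
Rt0=q2r(s['tool_rot']);cR=Rt0.inv()*q2r(W['rotation']);cp=Rt0.inv().apply(W['origin']-s['tool_pos'])
print('cam in tool',cp,cR.as_matrix().round(4).tolist())
sy=lambda u,v:(210+u/6,140+v/6); ty=lambda u,v:(185+u/5,140+v/5)
arc=lambda a,r=.2,x=0:np.array((x,-r*np.sin(a),.025+r*np.cos(a)))
coll=arc(-(24.3+3.5)/200)
L=[(0,(0,-.1365,.1710),ty(453,153)),(0,coll,ty(201,108)),(0,(-.042,-.125,.0),ty(435,248)),
(1,(0,-.1365,.1710),sy(411,320)),(1,coll,sy(238,70)),(1,(-.042,-.125,0),sy(325,545)),(1,(.042,-.125,0),sy(438,490))]
t=np.radians(22.5+45*np.arange(8));rr=.015/np.cos(np.pi/8)
obs=np.array([(287,219.4),(268.4,211.6),(243,211.6),(225,219.4),(223.6,230),(239,238),(270.6,238),(289.6,229.6)])
obsr=np.array([(226.4,313),(242.6,324.4),(269.6,324.4),(285.6,313)])
a42=np.radians(42);E=arc(a42)
sph=np.random.default_rng(0).normal(size=(4000,3));sph=E+.005*sph/np.linalg.norm(sph,axis=1,keepdims=True)
FR=json.load(open('frames.json'))
def cam(tp,tq,d,w):
    q=q2r(tq);c=dict(W);x,y,z,ww=(q*R.from_rotvec(w)*cR).as_quat();c['rotation']=[ww,x,y,z];c['origin']=q.apply(cp+d)+tp;return c
def mv(c,d): c=dict(c);c['origin']=c['origin']+d;return c
def f(p):
    rp=p[:3];dT,dS,dW=p[3:6],p[6:9],p[9:12];g=p[12:15];gr=p[15:18];wr=p[18:21]
    tw=lambda P:np.atleast_2d(P)@rz(rp[2]).T+[rp[0],rp[1],0]
    cs=[mv(T,dT),mv(S,dS)]
    e=[(proj(cs[c],tw(P))[0]-uv)/.8 for c,P,uv in L]
    c=cam(np.zeros(3),[1,0,0,0],dW,wr)
    G=R.from_rotvec(gr).as_matrix()
    ring=lambda y:((np.array([(rr*np.cos(q),y,rr*np.sin(q)) for q in t])@G.T+g))
    e.append(((proj(c,ring(-.023))-obs)/1.).ravel()); e.append(((proj(c,ring(.023))[4:8]-obsr)/1.).ravel())
    ph=np.radians(np.linspace(12,42,41))
    A=[np.array([arc(q_,x=x) for q_ in ph]) for x in(-.005,.005)]
    for F in FR:
        c=cam(np.array(F['p']),F['q'],dW,wr)
        q=proj(c,tw(sph)); e.append([(q[:,1].max()-F['tip'])/.5])
        l=proj(c,tw(A[0]));r_=proj(c,tw(A[1]));i=np.argsort(l[:,1])
        for row,lo,ro in F['rows']: e.append([(np.interp(row,l[i,1],l[i,0])-lo)/.4,(np.interp(row,r_[i,1],r_[i,0])-ro)/.4])
    pri=np.r_[dT/.002,dS/.002,dW/.0015,(g-[0,0,-.0135])/[.002,.003,.0007],gr/.02,wr/.004]
    return np.concatenate([np.ravel(x) for x in e]+[pri])
r=least_squares(f,np.r_[.6178,.0335,-.1,np.zeros(9),0,0,-.0135,np.zeros(6)],loss='soft_l1')
C=np.linalg.inv(r.jac.T@r.jac);sd=np.sqrt(np.diag(C))
print(r.cost);print('radio',r.x[:3],sd[:3]);print('dT,dS,dW',r.x[3:12]);print('grip',r.x[12:15],sd[12:15],'rot',r.x[15:18],'wr',r.x[18:21]);print(f(r.x)[38:].round(1))
for sgm in (-.04,):
    P,Q=bowpose(a42,sgm,RP=r.x[:3],GO=r.x[12:15]);Q=Q*R.from_rotvec(r.x[15:18]).inv()
    # delta uncertainty
    pr(rows(s['tool_pos'],q2r(s['tool_rot']),P,Q,1)[0])
    D=[]
    for k in range(300):
        z=r.x+np.random.default_rng(k).multivariate_normal(np.zeros(21),C)
        P,Q=bowpose(a42,sgm,RP=z[:3],GO=z[12:15]);D.append(rows(s['tool_pos'],q2r(s['tool_rot']),P,Q,1)[0])
    print('sd',np.std(D,0))
E
python3 - <<'E'
import json
from plant import *
s=state()
F=[dict(p=[0.59891384,-0.1440702,0.10936689],q=[-0.35892486,0.93214857,-0.04561867,0.01381729],tip=118.5,rows=[(2,240.47,266.37),(20,240.3,266.3),(40,240.23,265.81),(60,240.07,265.45),(80,239.96,265.19)]),
dict(p=s['tool_pos'].tolist(),q=s['tool_rot'].tolist(),tip=204.2,rows=[(60,241.94,265.16),(80,241.62,264.91),(100,241.63,264.62),(120,241.41,264.32),(140,241.4,264.04),(160,241.38,263.7),(180,241.41,263.36)])]
json.dump(F,open('frames.json','w'))
E
python3 fit2.py
```

```text
cam in tool [ 0.0004 -0.0768 -0.1414] [[1.0, -0.0004, 0.0002], [0.0003, 0.9525, 0.3045], [-0.0003, -0.3045, 0.9525]]
14.746285128693726
radio [ 0.6179  0.0323 -0.1141] [0.0012 0.0013 0.0033]
dT,dS,dW [ 0.0004  0.0005  0.0003 -0.0021 -0.0008 -0.0012  0.0001 -0.0017 -0.0005]
grip [ 0.0008  0.0012 -0.0135] [0.0011 0.0012 0.0006] rot [ 0.0028  0.0023 -0.0038] wr [ 0.0021 -0.     -0.0023]
[ 0.6 -0.1  0.4 -0.2 -0.1 -0.5  0.3 -0.3  0.3 -0.2  0.1 -0.9 -0.2 -0.1
  0.1  0.  -0.3  0.2 -0.1  0.3 -0.2  0.3 -0.2  0.4 -0.1  0.4  0.2  0.3
  0.1 -1.  -0.4 -0.6  0.1 -1.1 -0.3  0.4  0.4 -0.   0.1  0.1 -0.2  0.5
 -0.  -0.6]
-0.0020 0.0017 0.0008 -0.0023 0.0020 0.0112
sd [0.0002 0.0005 0.0009 0.     0.0022 0.0025]
```

```bash
sed -i "s/^RP=.*/RP=[0.6179,0.0323,-0.1141]; GO=np.array([.0008,.0012,-.0135])/" h.py
python3 -m inch '-0.001 0 0.0004 -0.001 0.001 0.0056 1;-0.001 0 0.0004 -0.001 0.001 0.0056 1;0 0 0 0 0 0 1;0 0 0 0 0 0 1'; python3 go.py 42 -.04 1; python3 go.py 42 -.03 1
python3 - <<'E'
from plant import *
from h import *
f=grab_frame("wrist");cv2.imwrite("pics/w6.png",f)
cv2.imwrite("pics/w6a.png",cv2.resize(f[160:250,205:310],None,fx=6,fy=6,interpolation=cv2.INTER_CUBIC)[:600])
E
```

```text
time: 7.83
tool_pos: [0.5995, -0.1188, 0.1378]
tool_rot: [-0.357, 0.932, -0.055, 0.018]
contact_force: [0.4, 0.1, -0.9]
gripper_width: 0.337
0.0003 0.0012 -0.0003 0.0017 0.0027 -0.0049
[ 0.40025745  0.09789247 -0.89167932] [-0.6   0.27  1.66  0.63  1.6  -0.59]
0.0002 -0.0088 -0.0003 0.0017 0.0027 -0.0049
[ 0.40025745  0.09789247 -0.89167932] [-0.6   0.27  1.66  0.63  1.6  -0.59]
```

View pics/w6a.png

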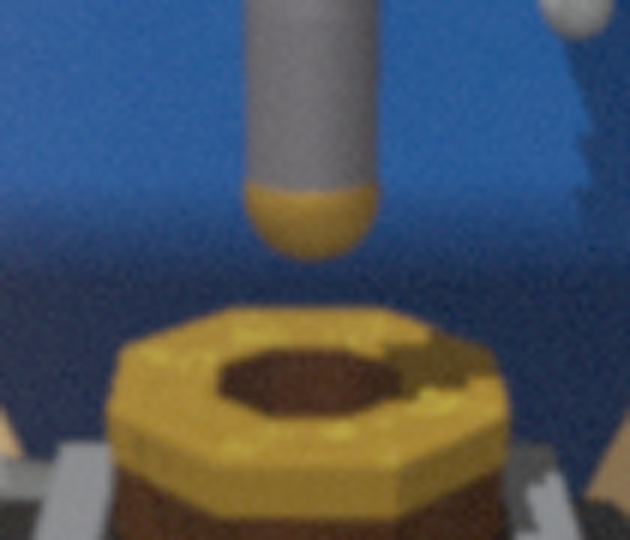

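```bash
python3 -m inch '0 -0.004 0 0 0 0 1;0 -0.004 0 0 0 0 1;0 -0.004 0 0 0 0 1;0 0 0 0 0 0 1;0 0 0 0 0 0 1'; python3 go.py 42 -.025 1
python3 - <<'E'
from plant import *
from h import *
f=grab_frame("wrist");cv2.imwrite("pics/w7.png",f)
cv2.imwrite("pics/w7a.png",cv2.resize(f[160:250,205:310],None,fx=6,fy=6,interpolation=cv2.INTER_CUBIC)[:600])
E
```

```text
time: 8.3
tool_pos: [0.601, -0.1097, 0.1466]
tool_rot: [-0.357, 0.932, -0.054, 0.019]
contact_force: [0.2, -0.1, -0.3]
gripper_width: 0.336
-0.0001 -0.0011 0.0001 0.0024 0.0022 -0.0035
[ 0.19253713 -0.13350733 -0.32188648] [-0.58  0.25  1.67  0.64  1.61 -0.57]
```

View pics/w7a.png

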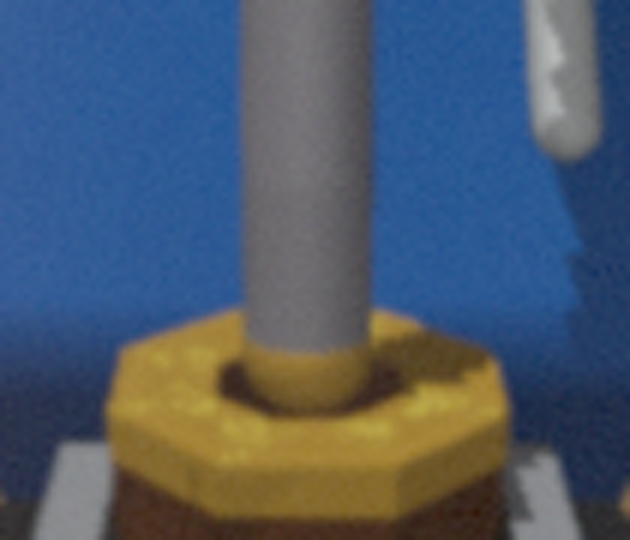

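```bash
python3 -m inch '0 -0.004 0 0 0 0 1;0 -0.004 0 0 0 0 1;0 -0.004 0 0 0 0 1;0 0 0 0 0 0 1;0 0 0 0 0 0 1'; python3 go.py 42 0 3
```

```text
time: 8.77
tool_pos: [0.602, -0.1008, 0.1546]
tool_rot: [-0.357, 0.932, -0.055, 0.019]
contact_force: [0.8, 0.8, -0.7]
gripper_width: 0.338
-0.0001 -0.0047 -0.0000 0.0008 0.0007 -0.0012
[ 0.83111771  0.82955192 -0.74840998] [-0.57  0.23  1.67  0.64  1.61 -0.56]
```

```bash
python3 -m inch '0 -0.0047 0 0 0 0 1;0 -0.0047 0 0 0 0 1;0 -0.0047 0 0 0 0 1;0 0 0 0 0 0 1;0 0 0 0 0 0 1'; python3 go.py 42 0 1;python3 go.py 38 0 4
```

```text
time: 9.18
tool_pos: [0.6033, -0.0904, 0.164]
tool_rot: [-0.357, 0.932, -0.055, 0.019]
contact_force: [-0.7, -0.9, -0.9]
gripper_width: 0.337
-0.0002 0.0000 0.0000 0.0024 0.0022 -0.0035
[-0.73621396 -0.91984449 -0.93599253] [-0.56  0.22  1.67  0.65  1.61 -0.54]
-0.0001 -0.0032 0.0000 -0.0169 0.0006 -0.0009
[-0.73621396 -0.91984449 -0.93599253] [-0.56  0.22  1.67  0.65  1.61 -0.54]
```

```bash
python3 -m inch '0 -0.00325 0 -0.01745 0 0 1;0 -0.00325 0 -0.01745 0 0 1;0 -0.00325 0 -0.01745 0 0 1;0 -0.00325 0 -0.01745 0 0 1;0 0 0 0 0 0 1;0 0 0 0 0 0 1'; python3 go.py 38 0 1
python3 - <<'E'
from plant import *
from h import *
f=grab_frame("wrist");cv2.imwrite("pics/w8.png",f)
cv2.imwrite("pics/w8a.png",cv2.resize(f[130:250,195:320],None,fx=5,fy=5,interpolation=cv2.INTER_CUBIC)[:600])
E
```

```text
time: 9.68
tool_pos: [0.6045, -0.0804, 0.1727]
tool_rot: [-0.324, 0.944, -0.055, 0.017]
contact_force: [-0.3, 0.5, -0.9]
gripper_width: 0.332
-0.0003 0.0003 0.0002 0.0027 0.0024 -0.0028
[-0.31738307  0.48934567 -0.93164983] [-0.52  0.18  1.68  0.6   1.58 -0.49]
```

View pics/w8a.png

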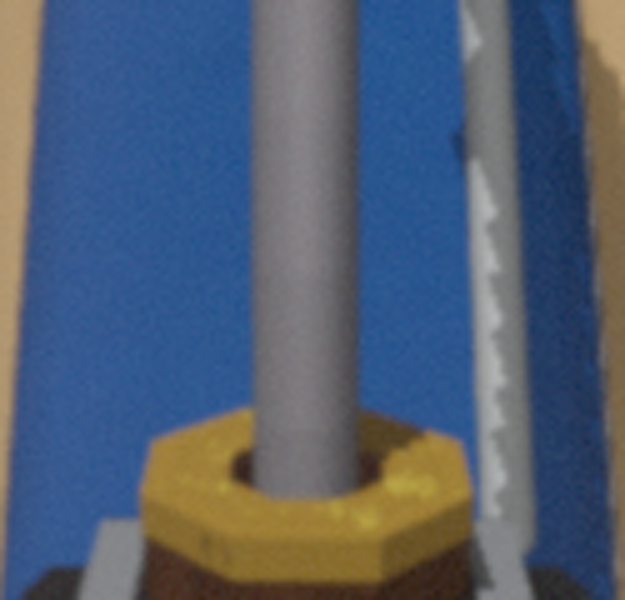

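```bash
python3 -m inch '0 -0.00325 0 -0.01745 0 0 1;0 -0.00325 0 -0.01745 0 0 1;0 -0.00325 0 -0.01745 0 0 1;0 -0.00325 0 -0.01745 0 0 1;0 -0.00325 0 -0.01745 0 0 1;0 -0.00325 0 -0.01745 0 0 1;0 -0.00325 0 -0.01745 0 0 1;0 -0.00325 0 -0.01745 0 0 1;0 0 0 0 0 0 1;0 0 0 0 0 0 1'; python3 go.py 30 0 1
```

```text
time: 10.57
tool_pos: [0.6069, -0.0591, 0.1871]
tool_rot: [-0.257, 0.965, -0.056, 0.013]
contact_force: [0.2, 0.0, 0.6]
gripper_width: 0.335
-0.0003 0.0001 0.0004 0.0024 0.0031 -0.0028
[0.22515861 0.03836061 0.55236469] [-0.44  0.11  1.69  0.49  1.53 -0.39]
```

```bash
python3 -m inch '-0.0003 -0.00325 0.0002 -0.01745 0 0 1;0 -0.00325 0 -0.01745 0 0 1;0 -0.00325 0 -0.01745 0 0 1;0 -0.00325 0 -0.01745 0 0 1;0 -0.00325 0 -0.01745 0 0 1;0 -0.00325 0 -0.01745 0 0 1;0 -0.00325 0 -0.01745 0 0 1;0 -0.00325 0 -0.01745 0 0 1;0 0 0 0 0 0 1;0 0 0 0 0 0 1'; python3 go.py 22 0 1
python3 - <<'E'
from plant import *
from h import *
f=grab_frame("wrist");cv2.imwrite("pics/w9.png",f)
cv2.imwrite("pics/w9a.png",cv2.resize(f[0:250,165:350],None,fx=2.4*1.0,fy=2.4,interpolation=cv2.INTER_CUBIC)[:600])
E
```

```text
time: 11.4
tool_pos: [0.6094, -0.0358, 0.1983]
tool_rot: [-0.19, 0.98, -0.057, 0.009]
contact_force: [0.3, -1.0, -1.2]
gripper_width: 0.339
-0.0001 0.0001 0.0004 0.0023 0.0037 -0.0023
[ 0.34570808 -1.03265694 -1.19164516] [-0.35  0.07  1.69  0.37  1.49 -0.28]
```

View pics/w9a.png

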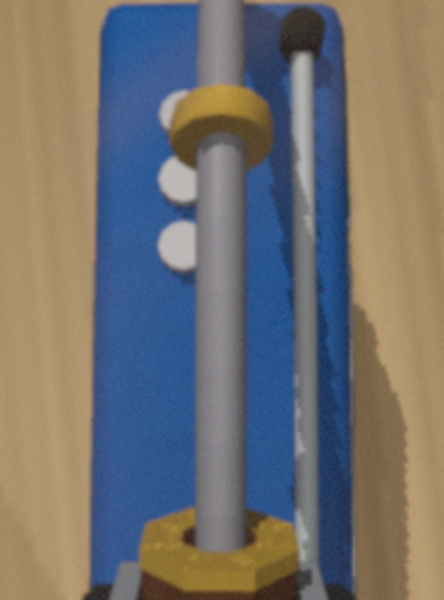

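```bash
python3 -m inch '0 -0.00325 0.0003 -0.01745 0 0 1;0 -0.00325 0 -0.01745 0 0 1;0 -0.00325 0 -0.01745 0 0 1;0 -0.00325 0 -0.01745 0 0 1;0 -0.00325 0 -0.01745 0 0 1;0 -0.00325 0 -0.01745 0 0 1;0 -0.00325 0 -0.01745 0 0 1;0 -0.00325 0 -0.01745 0 0 1;0 0 0 0 0 0 1;0 0 0 0 0 0 1'; python3 go.py 14 0 1;  python3 -m inch '0 -0.00325 0.0003 -0.01745 0 0 1;0 -0.00325 0 -0.01745 0 0 1;0 -0.00325 0 -0.01745 0 0 1;0 -0.00325 0 -0.01745 0 0 1;0 -0.00325 0 -0.01745 0 0 1;0 -0.00325 0 -0.01745 0 0 1;0 -0.00325 0 -0.01745 0 0 1;0 -0.00325 0 -0.01745 0 0 1;0 0 0 0 0 0 1;0 0 0 0 0 0 1'; python3 go.py 6 0 1
```

```text
time: 12.28
tool_pos: [0.6122, -0.0112, 0.2061]
tool_rot: [-0.121, 0.991, -0.057, 0.005]
contact_force: [0.7, 0.0, 0.2]
gripper_width: 0.337
-0.0001 0.0001 0.0004 0.0021 0.0042 -0.0018
[0.70896083 0.00323417 0.17014626] [-0.25  0.04  1.68  0.24  1.46 -0.17]
time: 13.12
tool_pos: [0.6152, 0.0143, 0.2104]
tool_rot: [-0.051, 0.997, -0.057, 0.001]
contact_force: [-0.7, 0.5, -1.6]
gripper_width: 0.337
-0.0001 0.0001 0.0003 0.0021 0.0046 -0.0012
[-0.70251515  0.50942832 -1.60730599] [-0.14  0.04  1.66  0.1   1.45 -0.04]
```

```bash
python3 -m inch '0 -0.00325 0.0003 -0.01745 0 0 1;0 -0.00325 0 -0.01745 0 0 1;0 -0.00325 0 -0.01745 0 0 1;0 -0.00325 0 -0.01745 0 0 1;0 -0.00325 0 -0.01745 0 0 1;0 0 0 0 0 0 1;0 0 0 0 0 0 1'; python3 go.py 1 0 1
python3 - <<'E'
from plant import *
from h import *
f=grab_frame("wrist");cv2.imwrite("pics/w10.png",f)
cv2.imwrite("pics/w10a.png",cv2.resize(f[150:250,195:320],None,fx=6,fy=6,interpolation=cv2.INTER_CUBIC)[:600])
E
```

```text
time: 13.7
tool_pos: [0.617, 0.0305, 0.2112]
tool_rot: [-0.008, 0.998, -0.057, -0.002]
contact_force: [-0.3, 0.4, -1.2]
gripper_width: 0.336
-0.0001 0.0002 0.0002 0.0021 0.0047 -0.0007
[-0.30355783  0.42275263 -1.16841497] [-0.08  0.05  1.65  0.02  1.45  0.03]
```

View pics/w10a.png

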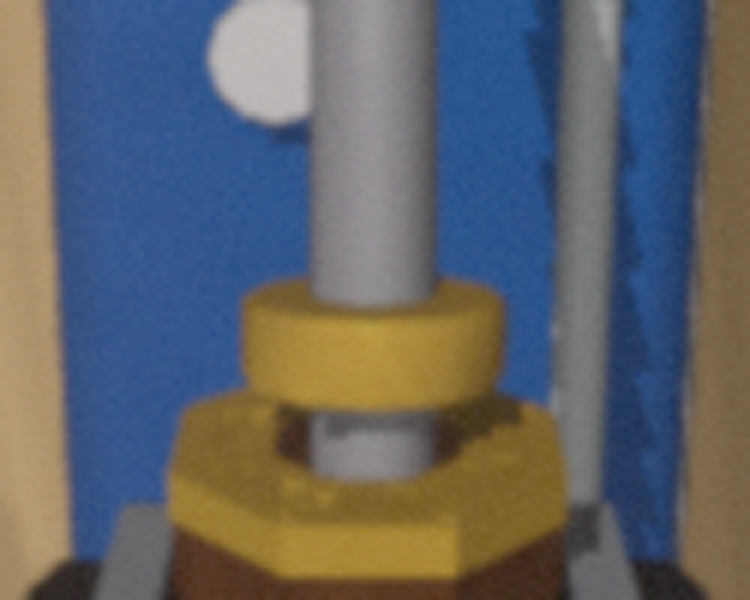

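```bash
python3 -m inch '0 -0.0016 0 -0.0087 0 0 1;0 -0.0016 0 -0.0087 0 0 1;0 0 0 0 0 0 1'; python3 -m inch '0 -0.0008 0 -0.003 0 0 1;0 0 0 0 0 0 1;0 0 0 0 0 0 1';python3 go.py 0 0 1
```

```text
time: 14.0
tool_pos: [0.6174, 0.0334, 0.2112]
tool_rot: [0.001, 0.998, -0.058, -0.002]
contact_force: [0.4, 0.0, -1.2]
gripper_width: 0.335
time: 14.25
tool_pos: [0.6175, 0.0338, 0.2112]
tool_rot: [0.002, 0.998, -0.058, -0.003]
contact_force: [-0.6, -0.7, -0.8]
gripper_width: 0.337
-0.0002 0.0002 0.0002 0.0050 0.0048 -0.0017
[-0.60006861 -0.71426346 -0.81001079] [-0.06  0.05  1.65 -0.    1.45  0.05]
```

```bash
python3 -m inch '0 -0.0005 0 0 0 0 1;0 0 0 0 0 0 1;0 0 0 0 0 0 1'
```

```text
time: 14.5
tool_pos: [0.6175, 0.0339, 0.2113]
tool_rot: [0.003, 0.998, -0.058, -0.003]
contact_force: [-0.9, -2.4, -0.0]
gripper_width: 0.335
```

```bash
python3 -m inch '0 -0.0005 0 0 0 0 1;0 0 0 0 0 0 1'; python3 -m inch '0 -0.0005 0 0 0 0 1;0 0 0 0 0 0 1'
```

```text
time: 14.67
tool_pos: [0.6175, 0.034, 0.2113]
tool_rot: [0.003, 0.998, -0.058, -0.003]
contact_force: [-1.2, -5.5, -0.4]
gripper_width: 0.337
time: 14.83
tool_pos: [0.6175, 0.0341, 0.2113]
tool_rot: [0.004, 0.998, -0.058, -0.003]
contact_force: [-2.3, -6.9, 0.0]
gripper_width: 0.339
```

```bash
python3 -m inch '0 -0.0005 0 0 0 0 1;0 0 0 0 0 0 1;0 0 0 0 0 0 1;0 0 0 0 0 0 1'
python3 - <<'E'
from plant import *
from h import *
s=state();print(s['contact_force'],s['ft_torque'])
M=q2r(s['tool_rot']);print('grip est radio',rz(RP[2]).T@(M.apply(GO)+s['tool_pos']-[RP[0],RP[1],0]))
f=grab_frame("wrist");cv2.imwrite("pics/w11.png",f)
cv2.imwrite("pics/w11a.png",cv2.resize(f[150:250,195:320],None,fx=6,fy=6,interpolation=cv2.INTER_CUBIC)[:600])
E
```

```text
time: 15.17
tool_pos: [0.6175, 0.0341, 0.2113]
tool_rot: [0.004, 0.998, -0.058, -0.003]
contact_force: [-1.3, -7.3, 0.3]
gripper_width: 0.336
[-1.27781796 -7.30772447  0.28971533] [-1.28700299  0.30715655  0.02316739]
grip est radio [0.00028672 0.00065739 0.22485025]
```

View pics/w11a.png

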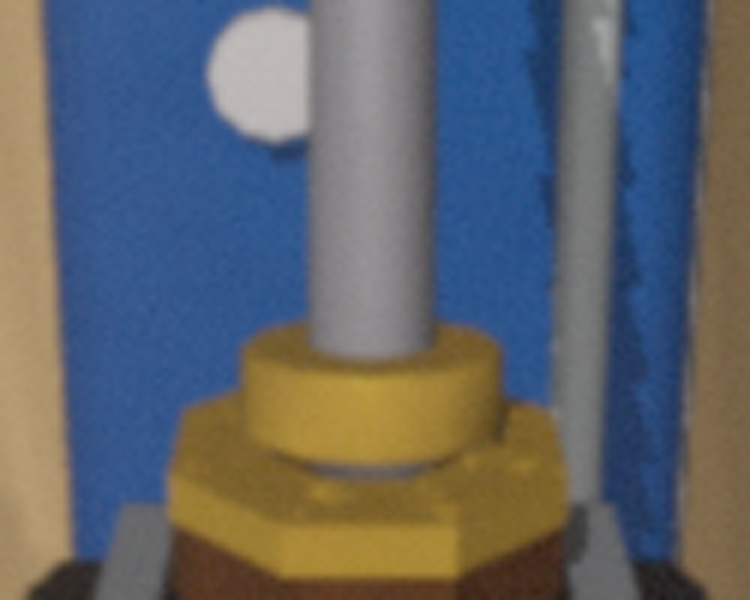

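```bash
python3 -m inch '0 0.0005 0.0007 0 0 0 1;0 0.0005 0.0007 0 0 0 1;0 0 0 0 0 0 1;0 0 0 0 0 0 1'; python3 -m inch '0 0 0 0 0 0 0.6;0 0 0 0 0 0 0.5;0 0 0 0 0 0 0.3;0 0 0 0 0 0 0.3;0 0 0 0 0 0 0.3;0 0 0 0 0 0 0.3'
python3 - <<'E'
from plant import *
from h import *
f=grab_frame("wrist");cv2.imwrite("pics/w12.png",f)
E
```

```text
time: 15.55
tool_pos: [0.6178, 0.034, 0.2104]
tool_rot: [0.003, 0.998, -0.058, -0.002]
contact_force: [-2.0, -5.6, 1.5]
gripper_width: 0.34
time: 16.05
tool_pos: [0.6176, 0.0352, 0.2098]
tool_rot: [0.002, 0.998, -0.058, -0.002]
contact_force: [-0.3, 0.3, 0.6]
gripper_width: 0.697
```

View pics/w12.png

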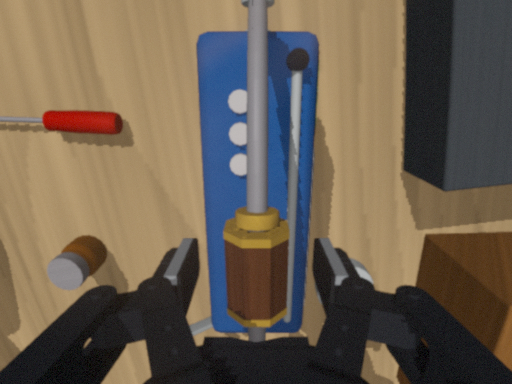

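```bash
python3 -m inch '0 0 -0.02 0 0 0 0.3;0 0 -0.03 0 0 0 0.3;0 0 -0.03 0 0 0 0.3;0 0 -0.03 0 0 0 0.3;0 0 0 0 0 0 1;0 0 0 0 0 0 1'
python3 - <<'E'
from plant import *
from h import *
import json
for n in("side","top","wrist"): cv2.imwrite(f"pics/{n}13.png",grab_frame(n))
s=state();W=camera_info("wrist");R0=q2r(s['tool_rot']);cR=R0.inv()*q2r(W['rotation']);cp=R0.inv().apply(W['origin']-s['tool_pos'])
F=json.load(open('frames.json'))
for i in (0,1):
    q=q2r(F[i]['q']);c=dict(W);x,y,z,w=(q*cR).as_quat();c['rotation']=[w,x,y,z];c['origin']=q.apply(cp)+F[i]['p']
    for th in (.75,.8,.85,.9,.95,1):
        P=np.array([[-l*np.sin(th)+b*np.cos(th),-.137,.075+l*np.cos(th)+b*np.sin(th)] for l,b in((.0846,0),(.0986,-.013),(.1126,-.013),(.1126,.013))])@rz(RP[2]).T+[RP[0],RP[1],0]
        print(i,th,proj(c,P).round(0).tolist())
a=cv2.imread("pics/side13.png");cv2.imwrite("pics/side13c.png",cv2.resize(a[120:240,210:340],None,fx=5,fy=5,interpolation=cv2.INTER_CUBIC))
E
```

```text
time: 16.6
tool_pos: [0.6193, 0.0354, 0.3232]
tool_rot: [0.002, 0.998, -0.058, 0.0]
contact_force: [0.7, -0.2, -0.4]
gripper_width: 0.43
0 0.75 [[141.0, 157.0], [104.0, 155.0], [76.0, 144.0], [96.0, 121.0]]
0 0.8 [[138.0, 160.0], [102.0, 159.0], [74.0, 149.0], [90.0, 126.0]]
0 0.85 [[135.0, 163.0], [101.0, 163.0], [73.0, 154.0], [85.0, 131.0]]
0 0.9 [[132.0, 166.0], [100.0, 167.0], [72.0, 159.0], [81.0, 136.0]]
0 0.95 [[130.0, 169.0], [99.0, 170.0], [72.0, 163.0], [77.0, 141.0]]
0 1 [[128.0, 172.0], [99.0, 174.0], [73.0, 168.0], [75.0, 146.0]]
1 0.75 [[152.0, 222.0], [118.0, 221.0], [93.0, 215.0], [113.0, 203.0]]
1 0.8 [[148.0, 224.0], [115.0, 223.0], [90.0, 217.0], [107.0, 205.0]]
1 0.85 [[145.0, 225.0], [114.0, 225.0], [89.0, 220.0], [102.0, 208.0]]
1 0.9 [[142.0, 227.0], [112.0, 227.0], [88.0, 222.0], [98.0, 210.0]]
1 0.95 [[140.0, 229.0], [112.0, 229.0], [87.0, 225.0], [94.0, 213.0]]
1 1 [[138.0, 230.0], [111.0, 231.0], [87.0, 227.0], [92.0, 216.0]]
```

View pics/wrist13.png

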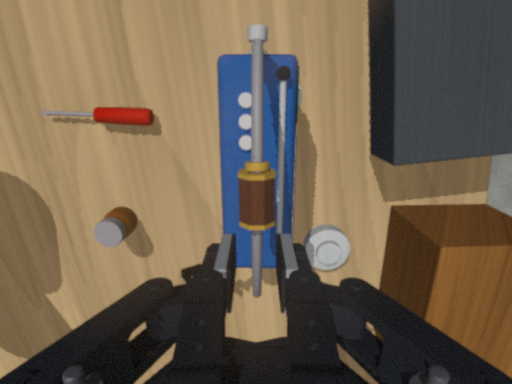

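View pics/side13c.png

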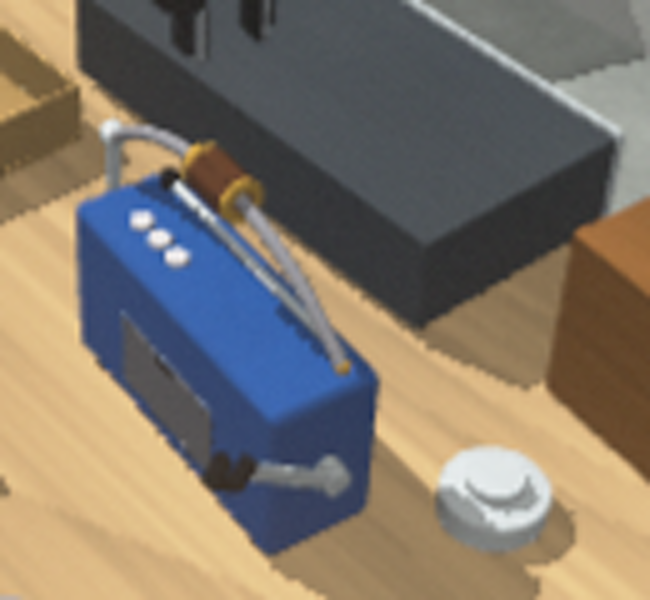

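```bash
cat > gx.py <<'E'
from plant import *
from h import *
import sys
# target TCP in radio coords x y z, N rows, tool down with x = radio x
x,y,z,N=map(float,sys.argv[1:5]);s=state()
P=rz(RP[2])@[x,y,z]+[RP[0],RP[1],0];Q=down(RP[2])
pr(rows(s['tool_pos'],q2r(s['tool_rot']),P,Q,int(N))[0])
p=rz(RP[2]).T@(s['tool_pos']-[RP[0],RP[1],0]);print('radio tcp',p.round(4),'F',(rz(RP[2]).T@s['contact_force']).round(1))
E
python3 gx.py -.155 -.142 .30 7; python3 - <<'E'
from plant import *
from h import *
T=camera_info("top");print(onz(T,(263,241),.06))
E
```

```text
-0.0220 0.0207 0.0027 0.0007 0.0011 -0.0002
radio tcp [-0.0007  0.0031  0.318 ] F [-0.6  0.9  0.6]
[ 0.37736116 -0.05887125  0.06      ]
```

```bash
python3 -m inch '-0.022 0.0207 0.0027 0 0 0 1;-0.022 0.0207 0.0027 0 0 0 1;-0.022 0.0207 0.0027 0 0 0 1;-0.022 0.0207 0.0027 0 0 0 1;-0.022 0.0207 0.0027 0 0 0 1;-0.022 0.0207 0.0027 0 0 0 1;-0.022 0.0207 0.0027 0 0 0 1;0 0 0 0 0 0 1'; python3 gx.py -.155 -.142 .11 6
```

```text
time: 17.42
tool_pos: [0.4449, -0.0925, 0.2998]
tool_rot: [0.002, 0.998, -0.06, -0.005]
contact_force: [0.1, 0.2, -0.6]
gripper_width: 0.003
0.0006 -0.0004 0.0316 0.0009 0.0015 -0.0009
radio tcp [-0.1577 -0.1437  0.2998] F [ 0.1  0.2 -0.6]
```

```bash
python3 -m inch '0.0005 -0.0004 0.0316 0 0.001 0 1;0.0005 -0.0004 0.0316 0 0.001 0 1;0.0005 -0.0004 0.0316 0 0.001 0 1;0.0005 -0.0004 0.0316 0 0.001 0 1;0.0005 -0.0004 0.0316 0 0.001 0 1;0.0005 -0.0004 0.0316 0 0.001 0 1;0 0 0 0 0 0 1;0 0 0 0 0 0 1'; python3 gx.py -.125 -.142 .112 3; python3 - <<'E'
from plant import *
from h import *
for n in("side","wrist"): cv2.imwrite(f"pics/{n}14.png",grab_frame(n))
a=cv2.imread("pics/side14.png");cv2.imwrite("pics/side14c.png",cv2.resize(a[120:240,190:320],None,fx=5,fy=5,interpolation=cv2.INTER_CUBIC))
E
```

```text
time: 18.08
tool_pos: [0.4491, -0.0887, 0.1101]
tool_rot: [0.001, 0.998, -0.058, -0.003]
contact_force: [1.6, 0.6, 0.3]
gripper_width: -0.001
0.0096 0.0009 -0.0007 0.0010 0.0017 -0.0004
radio tcp [-0.1539 -0.1394  0.1101] F [1.6 0.7 0.3]
```

View pics/wrist14.png

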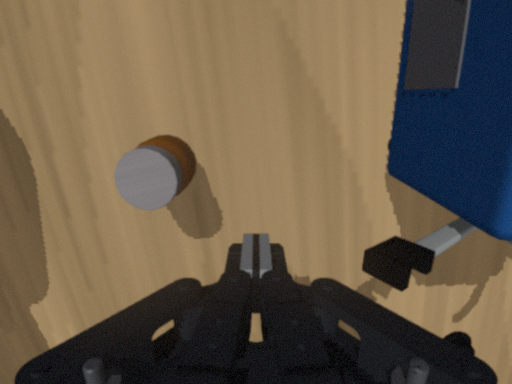

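View pics/side14c.png

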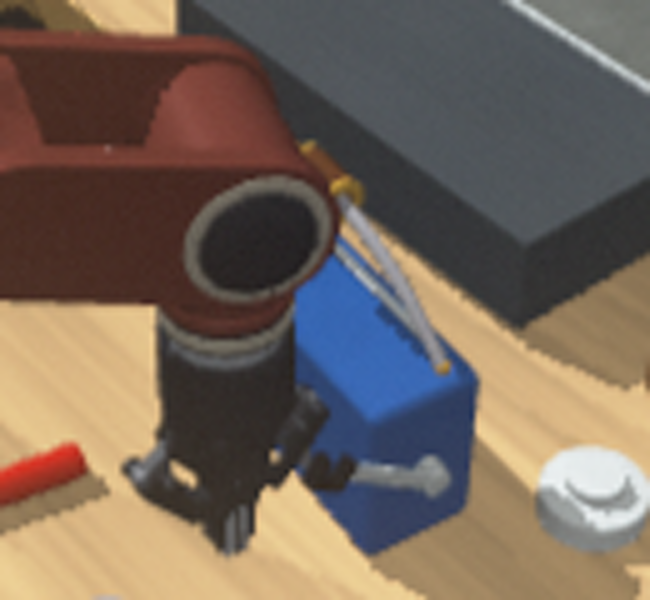

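```bash
python3 -m inch '-0.02 0 0 0 0 -0.112 1;0 0 0 0 0 -0.112 1;0 0 0 0 0 -0.112 1;0 0 0 0 0 -0.112 1;0 0 0 0 0 -0.112 1;0 0 0 0 0 -0.112 1;0 0 0 0 0 -0.112 1'; python3 -m inch '0 0 0 0 0 -0.112 1;0 0 0 0 0 -0.112 1;0 0 0 0 0 -0.112 1;0 0 0 0 0 -0.112 1;0 0 0 0 0 -0.112 1;0 0 0 0 0 -0.112 1;0 0 0 0 0 -0.112 1;0 0 0 0 0 0 1;0 0 0 0 0 0 1'; sed -i 's/Q=down(RP\[2\])/Q=down(RP[2]+np.pi\/2)/' gx.py; python3 gx.py -.135 -.140 .110 4;  python3 - <<'E'
from plant import *
from h import *
print(state()['joint_pos'].round(2))
for n in("wrist",): cv2.imwrite(f"pics/{n}15.png",grab_frame(n))
E
```

```text
time: 18.77
tool_pos: [0.4332, -0.088, 0.116]
tool_rot: [0.004, 0.944, 0.331, 0.002]
contact_force: [0.1, -0.1, -0.7]
gripper_width: -0.002
time: 19.52
tool_pos: [0.4327, -0.0879, 0.1151]
tool_rot: [0.004, 0.749, 0.663, -0.0]
contact_force: [-0.4, 0.1, 0.1]
gripper_width: -0.003
0.0002 0.0088 0.0013 0.0013 0.0014 -0.0018
radio tcp [-0.1703 -0.1405  0.1151] F [-0.4  0.   0.1]
[-0.37 -0.31  2.14 -0.    1.3  -1.81]
```

View pics/wrist15.png

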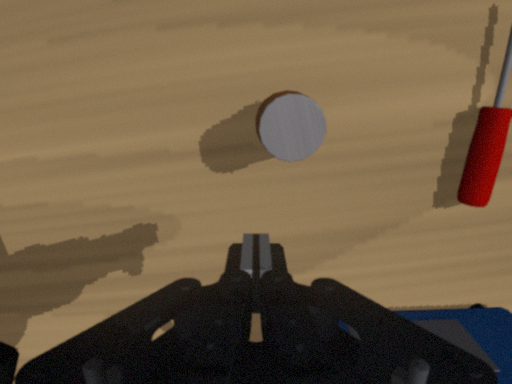

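```bash
python3 -m inch '0 0.0088 0.0013 0 0 0 1;0 0.0088 0.0013 0 0 0 1;0 0.0088 0.0013 0 0 0 1;0 0.0088 0.0013 0 0 0 1;0 0.008 0 0 0 0 1;0 0.008 0 0 0 0 1;0 0.006 0 0 0 0 1;0 0 0 0 0 0 1;0 0 0 0 0 0 1'; python3 gx.py -.0935 -.140 .131 4;  python3 - <<'E'
from plant import *
from h import *
a=grab_frame("side");cv2.imwrite("pics/side16c.png",cv2.resize(a[120:240,190:320],None,fx=5,fy=5,interpolation=cv2.INTER_CUBIC))
E
```

```text
time: 20.32
tool_pos: [0.4883, -0.0942, 0.1077]
tool_rot: [0.002, 0.748, 0.664, -0.001]
contact_force: [0.3, 0.7, -0.6]
gripper_width: -0.002
0.0001 0.0052 -0.0058 0.0003 0.0012 -0.0011
radio tcp [-0.1144 -0.1404  0.1077] F [ 0.2  0.8 -0.6]
```

View pics/side16c.png

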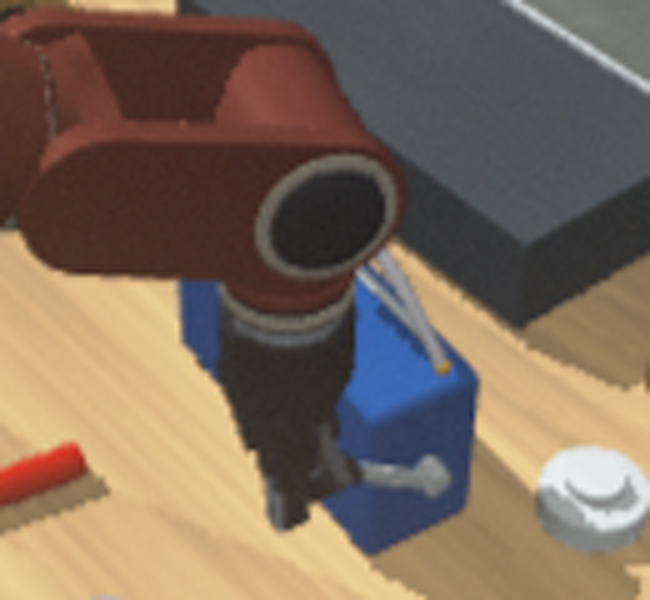

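```bash
python3 -m inch '0 0.0052 -0.0055 0 0 0 1;0 0.0052 -0.0055 0 0 0 1;0 0.0052 -0.0055 0 0 0 1;0 0.0052 -0.0055 0 0 0 1;0 0 0 0 0 0 1'; python3 gx.py -.0764 -.140 .146 4
```

```text
time: 20.78
tool_pos: [0.5091, -0.0967, 0.132]
tool_rot: [0.002, 0.748, 0.664, -0.002]
contact_force: [-4.8, 1.1, 4.1]
gripper_width: 0.003
0.0001 0.0042 -0.0035 0.0002 0.0013 -0.0011
radio tcp [-0.0934 -0.1405  0.132 ] F [-4.9  0.6  4.1]
```

```bash
python3 -m inch '0 0 0 0 0 0 1;0 0 0 0 0 0 1';  python3 - <<'E'
from plant import *
from h import *
a=grab_frame("side");cv2.imwrite("pics/side17c.png",cv2.resize(a[140:240,220:320],None,fx=6,fy=6,interpolation=cv2.INTER_CUBIC))
E
```

```text
time: 20.95
tool_pos: [0.5089, -0.0966, 0.1303]
tool_rot: [0.002, 0.748, 0.664, -0.001]
contact_force: [-2.1, 0.0, 1.2]
gripper_width: -0.002
```

View pics/side17c.png

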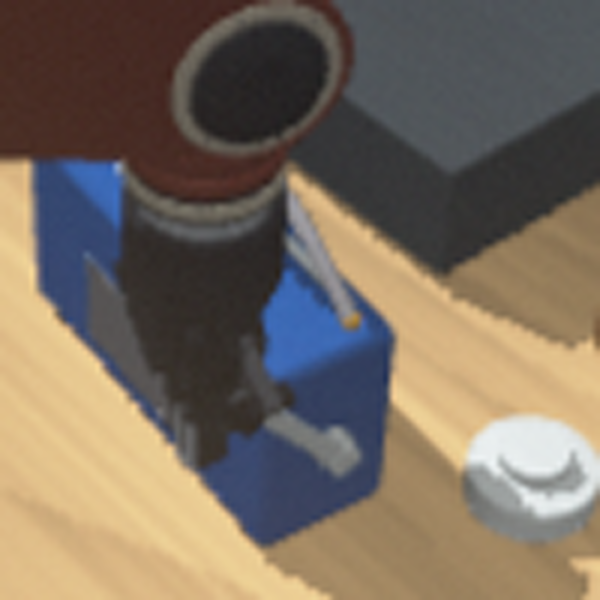

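```bash
python3 -m inch '0 0.0042 -0.0038 0 0 0 1;0 0.0042 -0.0038 0 0 0 1;0 0.0042 -0.0038 0 0 0 1;0 0.0042 -0.0038 0 0 0 1;0 0.0049 -0.0028 0 0 0 1;0 0.0049 -0.0028 0 0 0 1;0 0.0049 -0.0028 0 0 0 1;0 0.0049 -0.0028 0 0 0 1;0 0 0 0 0 0 1'; python3 gx.py -.035 -.140 .164 5
 python3 - <<'E'
from plant import *
from h import *
a=grab_frame("side");cv2.imwrite("pics/side18c.png",cv2.resize(a[140:240,220:320],None,fx=6,fy=6,interpolation=cv2.INTER_CUBIC))
E
```

```text
time: 21.75
tool_pos: [0.5462, -0.1009, 0.1568]
tool_rot: [0.003, 0.748, 0.664, -0.001]
contact_force: [-0.5, -0.3, 1.0]
gripper_width: 0.001
0.0001 0.0042 -0.0014 0.0006 0.0010 -0.0009
radio tcp [-0.0561 -0.1405  0.1568] F [-0.4 -0.4  1. ]
```

View pics/side18c.png

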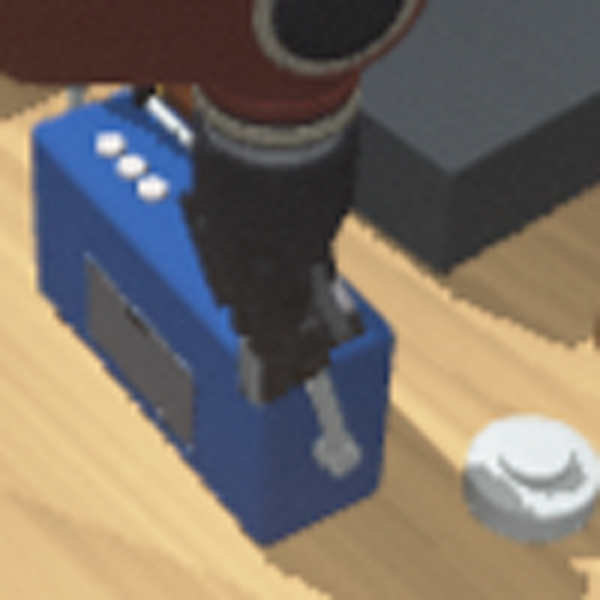

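```bash
python3 -m inch '0 0.0042 -0.0014 0 0 0 1;0 0.0042 -0.0014 0 0 0 1;0 0.0042 -0.0014 0 0 0 1;0 0.0042 -0.0014 0 0 0 1;0 0.0042 -0.0014 0 0 0 1;0 0 0 0 0 0 1'; python3 -m inch '0 0.002 0 0 0 0 1;0 0.002 0 0 0 0 1;0 0.002 0 0 0 0 1;0 0 0 0 0 0 1;0 0 0 0 0 0 1';python3 gx.py -.022 -.140 .166 1
```

```text
time: 22.3
tool_pos: [0.5666, -0.1033, 0.1635]
tool_rot: [0.003, 0.748, 0.664, -0.001]
contact_force: [-1.3, -0.2, 0.0]
gripper_width: 0.0
time: 22.72
tool_pos: [0.5718, -0.1039, 0.1631]
tool_rot: [0.002, 0.748, 0.664, -0.001]
contact_force: [-0.1, -0.3, 0.3]
gripper_width: -0.002
0.0006 0.0083 -0.0029 0.0016 0.0048 -0.0044
radio tcp [-0.0303 -0.1405  0.1631] F [-0.1 -0.3  0.3]
```

```bash
python3 -m inch '0 0.002 0 0 0 0 1;0 0.002 0 0 0 0 1;0 0.001 0 0 0 0 1;0 0 0 0 0 0 1'; python3 -m inch '0 0.001 0 0 0 0 1;0 0.001 0 0 0 0 1;0 0 0 0 0 0 1;0 0 0 0 0 0 1';python3 gx.py -.022 -.140 .166 1
```

```text
time: 23.05
tool_pos: [0.5769, -0.1045, 0.1632]
tool_rot: [0.002, 0.748, 0.664, -0.001]
contact_force: [-0.2, -0.1, 0.5]
gripper_width: -0.001
time: 23.38
tool_pos: [0.5778, -0.1046, 0.1631]
tool_rot: [0.001, 0.748, 0.664, -0.002]
contact_force: [-6.1, 1.3, 1.3]
gripper_width: -0.001
0.0005 0.0022 -0.0029 -0.0011 0.0048 -0.0043
radio tcp [-0.0243 -0.1406  0.1631] F [-6.2  0.6  1.3]
```

```bash
python3 -m inch '0 0.0008 0 0 0 0 1;0 0 0 0 0 0 1;0 0 0 0 0 0 1;0 0 0 0 0 0 1'; python3 -m inch '0 -0.004 0 0 0 0 1;0 -0.01 0 0 0 0 1;0 -0.02 0 0 0 0 1;0 -0.03 0 0 0 0 1;0 -0.03 0 0 0 0 1;0 -0.03 -0.01 0 0 0 1;0 -0.03 -0.03 0 0 0 1;0 -0.02 -0.04 0 0 0 1;0 0 0 0 0 0 1;0 0 0 0 0 0 1'
 python3 - <<'E'
from plant import *
from h import *
a=grab_frame("side");cv2.imwrite("pics/side19c.png",cv2.resize(a[130:240,220:330],None,fx=5.4,fy=5.4,interpolation=cv2.INTER_CUBIC))
a=grab_frame("top");cv2.imwrite("pics/top19c.png",cv2.resize(a[120:250,170:400],None,fx=3.4,fy=3.4,interpolation=cv2.INTER_CUBIC))
E
```

```text
time: 23.72
tool_pos: [0.5779, -0.1046, 0.1631]
tool_rot: [0.001, 0.748, 0.664, -0.003]
contact_force: [-7.5, 1.2, 4.4]
gripper_width: 0.004
time: 24.55
tool_pos: [0.4091, -0.0845, 0.2429]
tool_rot: [0.006, 0.748, 0.664, 0.001]
contact_force: [0.2, -0.4, -0.9]
gripper_width: 0.003
```

View pics/side19c.png

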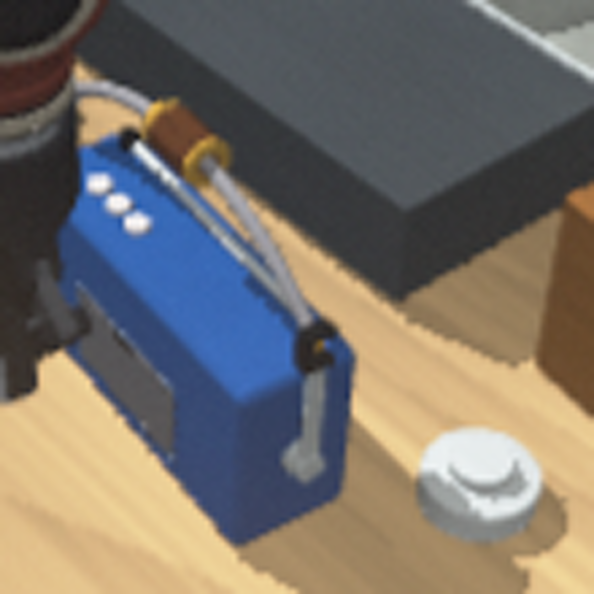

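View pics/top19c.png

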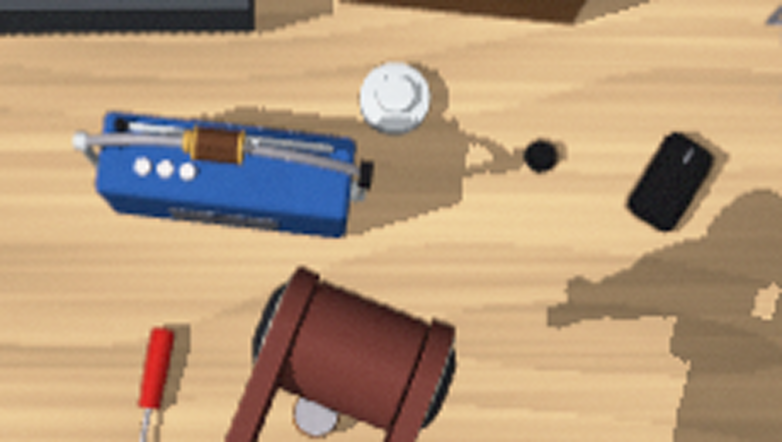

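```bash
python3 - <<'E'
from plant import *
from h import *
T=camera_info("top");S=camera_info("side")
tw=lambda P:rz(RP[2])@np.array(P)+[RP[0],RP[1],0]
for y in(-.023,0,.023,.031):
    print(y,(proj(T,tw((0,y,.238)))[0]-[170,120])*3.4,(proj(S,tw((0,y,.223)))[0]-[220,130])*5.4)
a=cv2.imread("pics/top19c.png");cv2.imwrite("pics/t19d.png",cv2.resize(a[110:190,140:280],None,fx=5,fy=5))
E
```

```text
-0.023 [240.04181527 141.62488709] [204.72482347 163.9163459 ]
0 [214.73570273 138.86656192] [182.88087073 142.4875515 ]
0.023 [189.47417107 136.12148206] [161.5178813  121.52872858]
0.031 [180.69917377 135.16990239] [154.19700568 114.34593571]
```

View pics/t19d.png

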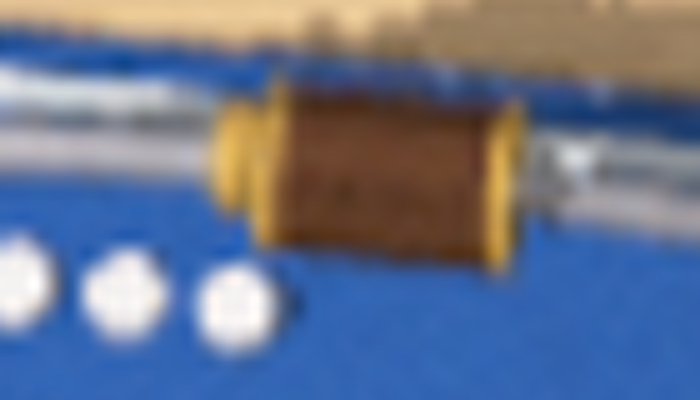

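```bash
python3 - <<'E'
import cv2
a=cv2.imread("pics/wrist13.png");b=cv2.imread("pics/w12.png")
import numpy as np
x=cv2.resize(a[150:240,215:300],None,fx=4.5,fy=4.5,interpolation=cv2.INTER_CUBIC);y=cv2.resize(b[195:285,215:300],None,fx=4.5,fy=4.5,interpolation=cv2.INTER_CUBIC)
cv2.imwrite("pics/z.png",np.hstack([x,y]))
E
```

```text
(no output)
```

View pics/z.png

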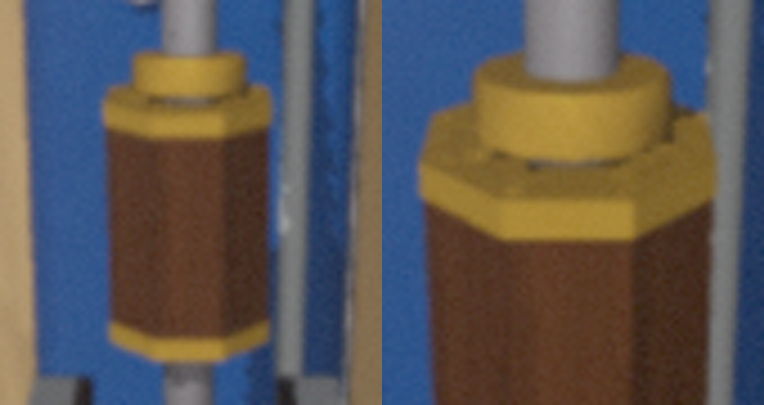

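```bash
python3 -c "
from plant import *
s=state();print(s['time'],s['contact_force'],s['gripper_width']);print(job_done())"
```

```text
24.65 [-0.25838851  0.56577159  0.76106688] 0.001080125297776358
the job is handed in; nothing more can be done
None
```

The walnut grip is back on the handle against the brass collar, and the side arm is upright with its fork round the bow's end. I handed the job in at 24.65 s. The hand-in gives no verdict, so the results below rest on my own measurements and pictures.

- **Grip:** I threaded it over the bow's free end and slid it round, turning it with the bow, with under 2 N at the wrist wherever I read it. I then pressed it on the collar with about 7 N, well under the 45 N limit, and let go. The pictures after release show its ring seated on the collar. I estimated its centre at about 0.7 mm past the middle while pressed.
- **Side arm:** I pushed it up by the back of its fork until it stopped with 6–7 N, at the position expected for upright. The side and top pictures taken after I backed off show the fork closed round the bow's end.
- **Bystanders:** I touched nothing else. In the last top picture the screwdriver, knob, weight and mouse looked where they started. The jar was partly hidden by the arm, and that crop left out the stylus case.
- **Robot:** It ended clear of everything, with forces under 1 N and nothing held.

**Disagreement:** In the last top picture the grip's ends lay about 3 mm nearer the free end than I predicted, and the collar's edge about 1.5 mm. Allowing for the collar's 7° tilt accounts for the difference. I took the rest as error in the camera calibration and my estimate of where the radio stands, because the spacing between grip and collar fits the grip being centred.

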